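# Set and lock a cam clamp on a board

## Task

Clamp the small board in the cam clamp. First turn the round knob on the nose of the clamp (its nut) until the cam lever starts to bite on the board about half-way through its swing, then flip the lever down until it is fully home and let go; too loose will not hold the board and much too tight bruises it. Leave the board where it lies under the foot and leave the other things on the table alone.

Things in the scene. Friction and masses are not known exactly. Their poses are not given: they have to be found in the camera images.
- clamp: the cam clamp, fixed to the table: plywood base 130x235x12 mm, origin on the table at x = 0, y = 0 (base spans y -102 to +132 mm). Its +y axis points from the lever end to the knob end, z up. A dark steel fork, 50 mm wide (x), stands at y = -75 to -29 mm, up to z = 133 mm. The eccentric of the cam lever in it drives a level arm down onto the board
- press_arm: the level aluminium arm (32 mm wide, 18 mm thick, y = -71 to +91 mm), origin mid-thickness over the clamp's origin, 87 mm up with the lever open. At y = +75 mm it carries a threaded stud with a 28 mm rubber foot, which counts as part of it. The foot's height is not measured: at the start, with the lever open, it is 15 to 22.5 mm above the board, always too loose
- knob_top (a point): top centre of the black round knob's grip, 136 mm up (this point is fixed to the base; the knob itself goes down with the arm). The knob is a nut captive on the arm: vertical axis, 46 mm diameter, grip 24 mm tall, the stud's end shows above it. Clockwise from above lowers the foot by 3 mm per rad, at least 2 rad more than as found. It turns stiffly (0.25 Nm) and stays put
- lever_pivot (a point): centre of the cam lever's level hinge, at y = -68 mm, z = 121 mm of the clamp; the axis is the clamp's x axis. The lever is a straight steel bar 14 mm wide (x), 10 mm thick, ending in a black paddle 28 mm wide, 12 mm thick, 52 to 92 mm from the axis. It moves with 0.14 Nm (2 N at the paddle) and stays where it is left unless the foot presses hard with the lever short of centre
- lever (a joint): cam lever angle a, rad: at 0 (open) 80 deg above level, leaning to the clamp's -y; grows as it is pushed over and down to -y; half-way 0.78, over centre 1.40, home on its stop 1.55. It lowers the arm by 16 cos p + sqrt(35^2 - (16 sin p)^2) - 34 mm, p = 1.4 - a (13 mm half-way, 17 at home). On the board the foot gives 11.6 N per mm; a bite at half-way ends at about 50 N when home
- board: the brown board to be clamped, 55x120x18 mm, origin at the centre of its underside, lying flat on the base under the foot, its long side along the clamp's x axis and against a low wooden fence
- sanding_block: bystander: sanding block 62x111x32 mm, origin at centre of underside
- glue_bottle: bystander: glue bottle, 60 mm across, 174 mm tall, origin at centre of underside
- tape_measure: bystander: tape measure 35x93x66 mm, origin at centre of underside
- hex_key: bystander: hex key 40x105x9 mm, origin at centre of underside
- pencil: bystander: flat carpenter's pencil 178 mm long, origin at centre of underside
There are look-alikes about, which are no part of the job. Leave any pink or purple look-alike of the board alone.

How it is judged:
By the outcome, as a careful person would: the job done as asked, in the order asked, and still so for the second after the job is handed in, with the robot touching nothing.
It also fails if it takes over 66 s, if anything falls off the work surface, if the arm or the gripper's body presses on something with over 40 N, if the wrist force passes 120 N, or if a joint passes its speed limit or range.

## Robot

A 6-joint arm with a two-finger parallel gripper is mounted at the origin on the work surface; the furniture and walls round the work are solid. World frame = base frame: x ahead of the robot, y to its left, z up, the work surface at z = 0. Lengths are in m, angles in degrees, forces in N, time in s.
With the tool pointing down it reaches from about 0.4 to 0.825 m from the base axis. Payload 7 kg.
Tool frame: the origin (TCP) lies midway between the tips of the shut fingers; the grasp point (between the pads) lies 19 mm behind it; z points along the fingers, y is the line along which they close (so a half turn about z gives the same grasp; the last joint's range is limited). The gripper opens to 88 mm and grips with 3 to 60 N. Pads are 19 mm wide; open, the fingers measure 130 mm over their backs; the gripper's body (78 mm by 193 mm) begins 47 mm behind the grasp point.
Start: joints at [85.663, 20.546, 0.682, 0, -70.136, -16.507], TCP at [0.24, 0.631, 0.227] pointing down, gripper open.
Joint ranges: [-176.03, 176.03], [-82.01, 121.73], [-58.28, 71.71], [-173.87, 95.51], [-174.79, -0.11], [-173.66, 173.66]. Speed limits (degrees/s): [136.94, 136.94, 172.46, 180, 180, 180].

## Interface

Orientations are given as [roll, pitch, yaw] about the fixed x, y, z axes, in that order (R = Rz(yaw) Ry(pitch) Rx(roll)).
In Python, from plant import ctrl gives the robot as it stands.
- The arm moves only by the tool arm_command, never from a script. Its argument "steps" is a list of rows, each an object with "translation": the shift along the tool's x, y, z in mm, a list of three; "rotation": the turn, a rotation vector about the tool's x, y, z in units of 5 degrees (1.0 is 5 degrees), a list of three; "claw": the finger opening in mm, from 0 to 87.6. In form: [{"translation": [x, y, z], "rotation": [rx, ry, rz], "claw": claw}, ...]. A call has 1 to 5 rows; each row is the pose to reach, as a shift and turn from the pose commanded when the call began, along the tool's axes at that moment; what a row does not reach only later rows make up. A row lasts 1/10 s, in which the tool goes at most 50 mm and 8.59 degrees, less where a joint would pass 70% of its speed; a pose out of reach is approached as far as the arm can. A call with a gripper value outside its range is refused whole. The fingers move at their own pace and stop on an object; the grip force is fixed at half the most. Time passes only in rows, so rows that repeat a pose let the fingers close. It gives the time, the measured TCP pose, the force, the opening and the grip force at its end, in the units of the state.
- ctrl.get_obs(): the state, without advancing time (a new reading comes with each control period).
- ctrl.snapshot(name): name is "scene" or "side" or "wrist"; returns (picture, depth): 384x512x3 uint8, red, green, blue; 384x512 float32, m along the optical axis (not along the pixel's ray), 0 where there is no reading.
- ctrl.calibration(name): a dict with "vertical_fov" (degrees; the focal length in pixels is half the picture's height over the tangent of half this angle, whatever the lens; pixels are square), "cx", "cy" (the principal point, pixels), "rvec" (rotation vector, rad) and "tvec" (3), from world to camera coordinates, as OpenCV has them; the wrist camera has in their place "hand_eye" (4x4, takes a point from camera to tool coordinates, whose origin is the TCP and whose axes are the flange's). Camera axes: x right, y down, z forward; pixel columns grow to the right and rows downward; lengths in m; the calibration is good to about 2 mm. A picture is of the moment at which its call begins: read the wrist's pose just before it. calibration takes no time and is no camera call.
- ctrl.close_job(): hands the job in; it is judged then, once.
The state is a dict: "clock": time; "joint_pos": joint angles; "qvel": joint speeds; "tau": joint torques, N m; "tool_pos": TCP position; "orientation": TCP orientation; "force": force on the tool from outside, world axes, zero at the start; "moment": the same for the moment, N m; "opening": finger opening in m; "gripper_force": force on a finger pad.
Only numpy, scipy, OpenCV 4.12 (cv2) and the standard library are available. Lean on these libraries where they do the work, as an engineer would, in place of code of your own. Each camera call takes 0.05 s, during which the arm holds its last target. There are 200 camera calls.

## Working session

There is one attempt and no reset: what is moved stays moved. The work goes in short steps, Python scripts to look and compute and a tool call to move; the robot and the scene stay as the last step left them, time stands still between calls to the robot, and variables do not carry over. Pictures are saved under pics/ and viewed, at most 10 in all, crops included, and the job is handed in when it is done.

Besides the shell and the picture viewer there is one more tool, called by a JSON object that holds its "api" and its "payload". arm_command: Moves the arm, as the interface text tells. Its arguments: {"type":"object","properties":{"steps":{"type":"array"}},"required":["steps"]}

```bash
mkdir -p pics
cat > h.py <<'E'
import numpy as np, cv2
from scipy.spatial.transform import Rotation as R
from plant import ctrl
def K(c):
    f=192/np.tan(np.radians(c["vertical_fov"])/2); return f
def save(name,fn,pic=None):
    p,d=ctrl.snapshot(name); np.savez('pics/'+fn+'.npz',p=p,d=d); cv2.imwrite('pics/'+fn+'.png',p[:,:,::-1]); return p,d
def cam2world(name,P,o=None):
    c=ctrl.calibration(name)
    if name=="wrist":
        H=np.array(c["hand_eye"]); T=H[:3,:3]@P.T+H[:3,3:4]
        return (R.from_euler('xyz',o["orientation"],degrees=True).as_matrix()@T).T+np.array(o["tool_pos"])
    Rm=cv2.Rodrigues(np.array(c["rvec"],float))[0]; return (P-np.array(c["tvec"]).ravel())@Rm
def pts(name,d,uv,o=None):
    c=ctrl.calibration(name); f=K(c); uv=np.atleast_2d(uv)
    z=np.array([np.median(d[v-1:v+2,u-1:u+2]) for u,v in uv.astype(int)])
    return cam2world(name,np.c_[(uv[:,0]-c["cx"])/f*z,(uv[:,1]-c["cy"])/f*z,z],o)
def proj(name,X):
    c=ctrl.calibration(name); f=K(c)
    Rm=cv2.Rodrigues(np.array(c["rvec"],float))[0]; P=np.atleast_2d(X)@Rm.T+np.array(c["tvec"]).ravel()
    return np.c_[P[:,0]/P[:,2]*f+c["cx"],P[:,1]/P[:,2]*f+c["cy"]]
E
python3 - <<'E'
from h import *
print(ctrl.get_obs())
a,_=save("scene","s0"); b,_=save("side","d0")
for n in("scene","side","wrist"): print(ctrl.calibration(n))
E
```

```text
{'clock': 0.0, 'joint_pos': array([ 8.56644006e+01,  2.05909642e+01,  6.33299967e-01, -2.06632061e-02,
       -7.01353285e+01, -1.65053632e+01]), 'qvel': array([-0.05595416,  0.01793597, -0.04207773, -0.03318588,  0.05148698,
       -0.00150976]), 'tau': array([-4.90927687e-04, -5.82709408e+01,  2.93050164e+01,  6.99723691e+00,
        6.90123779e-03, -1.47625233e-04]), 'tool_pos': array([0.24001272, 0.63035981, 0.22562269]), 'orientation': array([ 1.79905320e+02, -7.79808306e-03, -2.08479932e+01]), 'force': array([-0.20264002, -0.18400535, -0.13995406]), 'moment': array([-0.04856473,  0.01752717, -0.02452976]), 'gripper_force': 0.0, 'opening': 0.08766087874693576}
{'vertical_fov': 47.29129494870337, 'cx': 248.3313027361878, 'cy': 194.49825803268817, 'rvec': array([ 2.19404033, -0.77542883,  0.32286483]), 'tvec': array([-0.45223735,  0.37619412,  1.15297703])}
{'vertical_fov': 51.998465387447084, 'cx': 248.8880818907133, 'cy': 189.94193755377447, 'rvec': array([ 0.01793753,  2.66547309, -1.6305557 ]), 'tvec': array([0.64047225, 0.07341633, 1.11803598])}
{'vertical_fov': 70.67348139229648, 'cx': 254.75833076570535, 'cy': 190.52200471707576, 'hand_eye': array([[ 1.02591285e-03, -9.58042602e-01, -2.86624007e-01,
         7.75350367e-02],
       [ 9.99998882e-01,  1.29457915e-03, -7.47844802e-04,
         4.38131961e-04],
       [ 1.08752464e-03, -2.86622919e-01,  9.58042859e-01,
        -1.57773444e-01],
       [ 0.00000000e+00,  0.00000000e+00,  0.00000000e+00,
         1.00000000e+00]])}
```

View pics/s0.png

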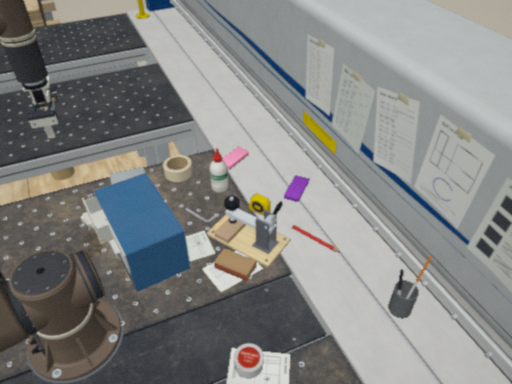

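View pics/d0.png

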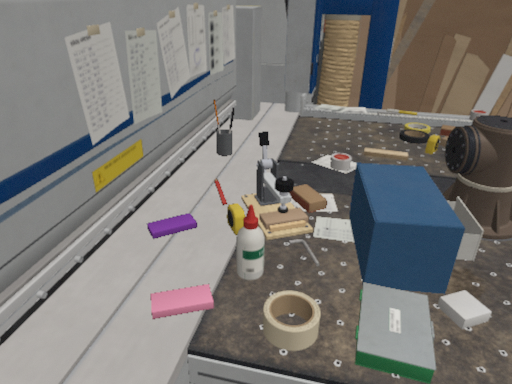

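The scene view shows the clamp at about (250,230), with the knob at (232,202) and the lever paddle at (278,209). In the side view the knob is at (285,185), the paddle at (264,138), and the glue bottle and tape measure stand beside the knob end. I'll enlarge both.

Run:
```python
from h import *
s=np.load('pics/s0.npz'); d=np.load('pics/d0.npz')
a=cv2.resize(s['p'][180:280,190:310],None,fx=5,fy=5,interpolation=2)[:, :, ::-1]
b=cv2.resize(d['p'][120:250,215:345],None,fx=4,fy=4,interpolation=2)[:, :, ::-1]
cv2.imwrite('pics/s0c.png',a); cv2.imwrite('pics/d0c.png',b)
for n,dd,uv in(("scene",s['d'],[(232,202),(278,209),(262,243),(225,228),(250,225)]),("side",d['d'],[(285,185),(264,138),(283,222)])):
    print(n,pts(n,dd,uv).round(3))
```

```text
scene [[ 0.547  0.037  0.136]
 [ 0.589 -0.123  0.199]
 [ 0.565 -0.084  0.043]
 [ 0.52   0.045  0.033]
 [ 0.56  -0.033  0.083]]
side [[ 0.552  0.067  0.131]
 [ 0.597 -0.109  0.193]
 [ 0.553  0.074  0.027]]
```

View pics/s0c.png

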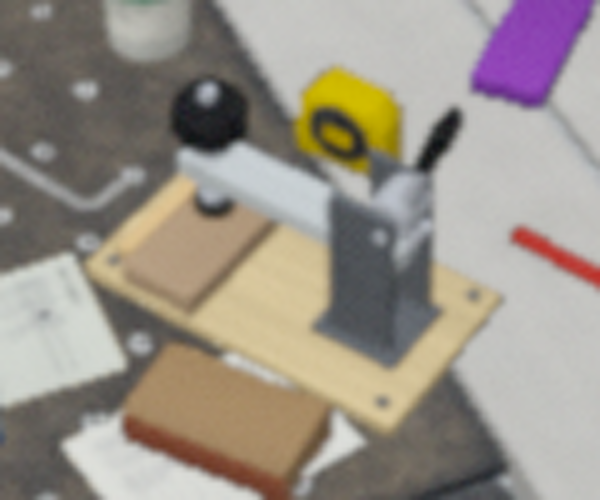

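View pics/d0c.png

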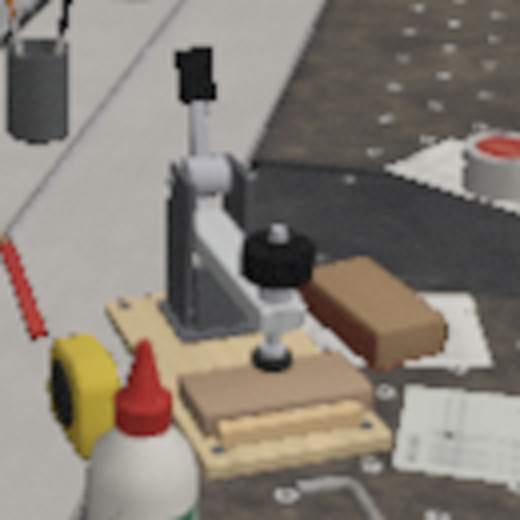

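The crops show the base corners in the scene view at about (207.6,233), (267.6,266) and (290,239.6), and the stud end on the knob at (231.6,198.5). The lever stands nearly upright. I'll intersect these rays with known heights.

```bash
cat >> h.py <<'E'
def ray(name,u,v,z):
    c=ctrl.calibration(name); f=K(c)
    C=cam2world(name,np.zeros((1,3)))[0]; p=cam2world(name,np.array([[(u-c["cx"])/f,(v-c["cy"])/f,1.]]))[0]
    return C+(p-C)*(z-C[2])/(p[2]-C[2])
E
python3 - <<'E'
from h import *
A=ray("scene",207.6,233,.012);B=ray("scene",267.6,266,.012);C=ray("scene",290,239.6,.012)
print(A,B,C,np.linalg.norm(A-B),np.linalg.norm(B-C))
ax=A-B; yaw=np.degrees(np.arctan2(ax[1],ax[0])); w=C-B; print('y dir',yaw,'x dir',np.degrees(np.arctan2(w[1],w[0])))
# side: base corners
D=ray("side",215+392/4,120+435/4,.012);E=ray("side",215+210/4,120+472/4,.012);print('side knob-end corners',D,E)
print('knob scene',ray("scene",231.8,198.8,.138),'side',ray("side",215+278/4,120+238/4,.14))
# depth cloud of knob grip
for n,fn,(u0,u1,v0,v1) in(("scene","s0",(220,244,190,212)),("side","d0",(272,298,172,195))):
    z=np.load('pics/'+fn+'.npz'); uu,vv=np.meshgrid(range(u0,u1),range(v0,v1)); d=z['d'][vv,uu]; p=z['p'][vv,uu]
    c=ctrl.calibration(n); f=K(c)
    P=cam2world(n,np.c_[((uu-c["cx"])/f*d).ravel(),((vv-c["cy"])/f*d).ravel(),d.ravel()])
    m=(p.max(2).ravel()<70)&(P[:,2]>.1)&(P[:,2]<.15); print(n,m.sum(),P[m].min(0).round(3),P[m].max(0).round(3),np.median(P[m],0).round(3))
E
```

```text
[0.47461039 0.07965019 0.012     ] [ 0.53685102 -0.14406276  0.012     ] [ 0.65942921 -0.10864246  0.012     ] 0.2322097782334094 0.12759314235584263
y dir 105.54744394708462 x dir 16.117222012397264
side knob-end corners [0.47476993 0.08382079 0.012     ] [0.59631378 0.1259098  0.012     ]
knob scene [0.55375755 0.04695518 0.138     ] side [0.55269739 0.05331344 0.14      ]
scene 156 [0.526 0.019 0.114] [0.572 0.066 0.141] [0.543 0.036 0.134]
side 217 [ 0.532 -0.071  0.1  ] [0.574 0.07  0.139] [0.555 0.06  0.13 ]
```

Run:
```python
from h import *
z=np.load('pics/d0.npz'); n="side"
lab={'box':(355,445,165,285),'bottle':(238,266,200,280),'tape':(228,243,205,235)}
c=ctrl.calibration(n); f=K(c)
for k,(u0,u1,v0,v1) in lab.items():
    uu,vv=np.meshgrid(range(u0,u1),range(v0,v1)); d=z['d'][vv,uu]; p=z['p'][vv,uu].reshape(-1,3).astype(int)
    P=cam2world(n,np.c_[((uu-c["cx"])/f*d).ravel(),((vv-c["cy"])/f*d).ravel(),d.ravel()])
    m=P[:,2]>.02
    if k=='box': m&=(p[:,2]-p[:,0]>25)
    if k=='tape': m&=(p[:,0]-p[:,2]>80)
    print(k,m.sum(),np.percentile(P[m],[3,50,97],axis=0).round(3).tolist())
print('bottle tip',ray(n,215+145/4,120+345/4,.174))
print('scene tip',ray("scene",217.5,151.5,.174))
s=np.load('pics/s0.npz'); print(pts("scene",s['d'],[(134,180),(185,235),(150,280),(100,205),(140,215)]).round(3))
```

```text
box 9958 [[0.228, 0.044, 0.029], [0.328, 0.283, 0.148], [0.398, 0.314, 0.166]]
bottle 1586 [[0.605, 0.05, 0.023], [0.644, 0.263, 0.082], [0.669, 0.275, 0.162]]
tape 230 [[0.66, 0.051, 0.024], [0.673, 0.086, 0.057], [0.691, 0.095, 0.067]]
bottle tip [0.64191705 0.2506058  0.174     ]
scene tip [0.63436746 0.23108169 0.174     ]
[[0.352 0.284 0.167]
 [0.358 0.001 0.149]
 [0.235 0.019 0.03 ]
 [0.236 0.311 0.11 ]
 [0.292 0.133 0.167]]
```

```bash
python3 - <<'E'
from h import *
C=np.array([.551,.048])
for n,o,k in(("side",(215,120),4),("scene",(190,180),5)):
    th=np.linspace(0,2*np.pi,73)
    def ell(r,z):
        q=(proj(n,np.c_[C[0]+r*np.cos(th),C[1]+r*np.sin(th),0*th+z])-o)*k; return q[:,0].min(),q[:,0].max(),q[:,1].min(),q[:,1].max()
    print(n,'knob top',np.round(ell(.023,.136)),'knob bot',np.round(ell(.023,.112)))
    for g in(15,17,19,21,22.5): print(g,np.round(ell(.014,.030+g/1000)))
E
python3 - <<'E'
import numpy as np,cv2
d=np.load('pics/d0.npz')['p'];s=np.load('pics/s0.npz')['p']
a=cv2.resize(d[165:235,255:315],None,fx=8,fy=8,interpolation=2)
b=cv2.resize(s[185:232,215:260],None,fx=8,fy=8,interpolation=2)
h=max(a.shape[0],b.shape[0]);im=np.zeros((h,a.shape[1]+b.shape[1],3),np.uint8)
im[:a.shape[0],:a.shape[1]]=a;im[:b.shape[0],a.shape[1]:]=b
cv2.imwrite('pics/c2.png',im[:,:,::-1]);print(im.shape)
E
```

```text
side knob top [243. 316. 225. 256.] knob bot [242. 314. 258. 290.]
15 [251. 294. 353. 375.]
17 [252. 294. 351. 372.]
19 [252. 294. 348. 369.]
21 [252. 294. 346. 367.]
22.5 [252. 294. 344. 365.]
scene knob top [167. 242.  72. 123.] knob bot [169. 243. 101. 152.]
15 [189. 233. 187. 218.]
17 [189. 232. 184. 216.]
19 [188. 232. 182. 213.]
21 [188. 232. 180. 211.]
22.5 [188. 232. 178. 210.]
(560, 840, 3)
```

View pics/c2.png

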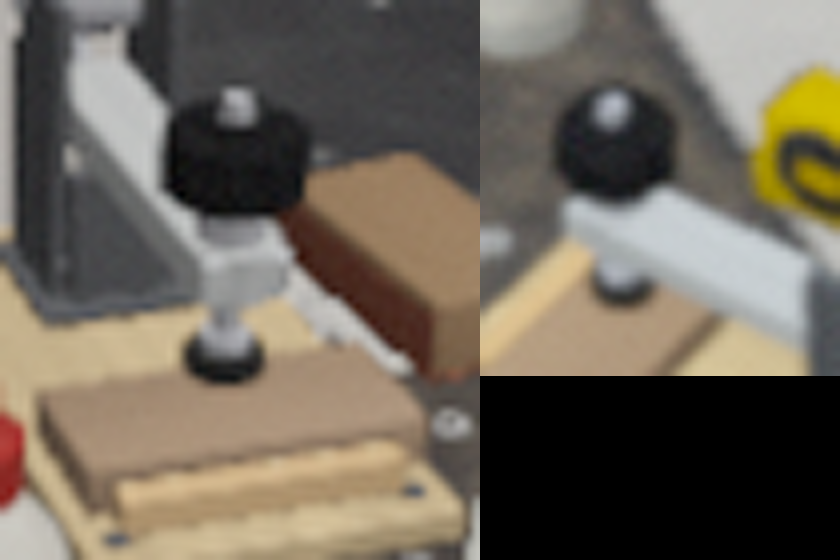

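The foot's lower rim is at about (283,212.8) in the side view and (236,223) in the scene view. Against the projected model, both put the gap near 17 mm, so the first turn is about 4 mm, or 1.3 rad. Moving over the knob now.

{"api": "arm_command", "payload": {"steps": [{"translation":[37.5,32.6,0],"rotation":[0,0,0],"claw":87},{"translation":[75,65,0],"rotation":[0,0,0],"claw":87},{"translation":[112.5,98,0],"rotation":[0,0,0],"claw":87},{"translation":[150,130,0],"rotation":[0,0,0],"claw":87},{"translation":[187.5,163,0],"rotation":[0,0,0],"claw":87}]}}

```text
clock: 0.6
tool_pos: [0.3578, 0.4098, 0.2263]
orientation: [180.0, 0.0, -20.8]
force: [0.0, 1.0, 0.5]
opening: 0.0867
gripper_force: 0.0
```

{"api": "arm_command", "payload": {"steps": [{"translation":[37.5,32.6,0],"rotation":[0,0,0],"claw":87},{"translation":[75,65,0],"rotation":[0,0,0],"claw":87},{"translation":[112.5,98,0],"rotation":[0,0,0],"claw":87},{"translation":[150,130,0],"rotation":[0,0,0],"claw":87},{"translation":[187.5,163,0],"rotation":[0,0,0],"claw":87}]}}

```text
clock: 1.1
tool_pos: [0.475, 0.1908, 0.2266]
orientation: [-180.0, 0.0, -20.8]
force: [0.7, 0.5, 0.6]
opening: 0.0869
gripper_force: 0.0
```

{"api": "arm_command", "payload": {"steps": [{"translation":[37.5,32.6,0],"rotation":[0,0,-1],"claw":87},{"translation":[75,65,0],"rotation":[0,0,-2],"claw":87},{"translation":[112.5,98,0],"rotation":[0,0,-3],"claw":87},{"translation":[123,107,0],"rotation":[0,0,-4.2],"claw":87},{"translation":[123,107,0],"rotation":[0,0,-5.2],"claw":87}]}}

```text
clock: 1.6
tool_pos: [0.552, 0.0464, 0.2258]
orientation: [180.0, 0.1, 5.2]
force: [-0.7, 1.0, -1.2]
opening: 0.0871
gripper_force: 0.0
```

Run:
```python
from h import *
o=ctrl.get_obs(); print(o['clock'],o['joint_pos'].round(1),o['tool_pos'].round(4),o['orientation'].round(2),o['force'].round(2))
p,d=save("wrist","w1")
import json; np.save('pics/w1o.npy',np.r_[o['tool_pos'],o['orientation']])
cv2.imwrite('pics/w1.png',cv2.resize(p,(768,576))[:,:,::-1])
```

```text
1.6 [ 25.1   9.3 -14.8   0.  -66.1  70.1] [0.552  0.0464 0.2258] [1.7997e+02 8.0000e-02 5.1800e+00] [-0.73  1.02 -1.24]
```

View pics/w1.png

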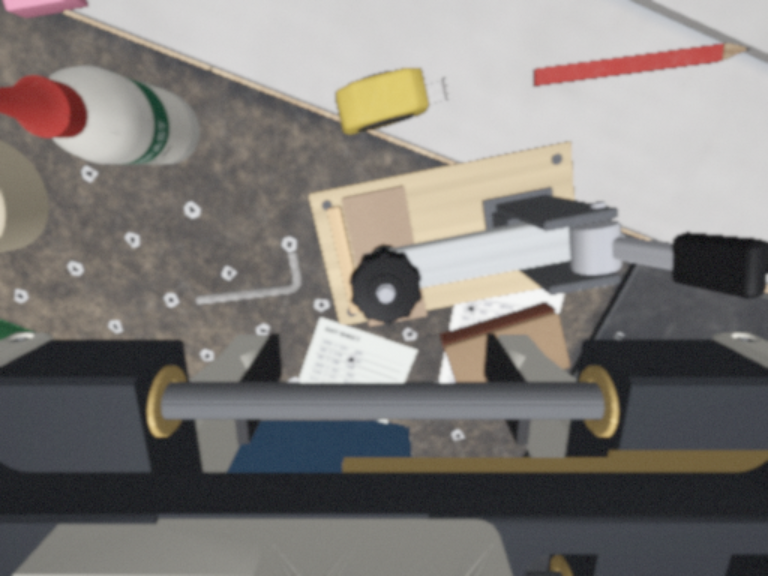

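The wrist view (768 wide) shows the knob grip at about (386,286), the stud end at (387,293), the base corners at (310,194) and (570,143), and the paddle at (715,264). The view is clear for a grasp.

```bash
cat >> h.py <<'E'
def wray(o6,u,v,z):
    c=ctrl.calibration("wrist"); f=K(c); o=dict(tool_pos=o6[:3],orientation=o6[3:])
    C=cam2world("wrist",np.zeros((1,3)),o)[0]; p=cam2world("wrist",np.array([[(u-c["cx"])/f,(v-c["cy"])/f,1.]]),o)[0]
    return C+(p-C)*(z-C[2])/(p[2]-C[2])
E
python3 - <<'E'
from h import *
o=np.load('pics/w1o.npy'); k=1.5
K_=wray(o,386/k,284.5/k,.130);print('knob',K_,'stud',wray(o,387/k,293/k,.146))
A=wray(o,310/k,194/k,.012);B=wray(o,571/k,142.5/k,.012);print(A,B,np.linalg.norm(A-B),np.degrees(np.arctan2(*(A-B)[[1,0]])))
z=np.load('pics/w1.npz')['d'];print(z[189,245:270].round(3))
E
```

```text
knob [0.55462966 0.04385259 0.13      ] stud [0.55398423 0.04331721 0.146     ]
[0.5976831  0.11512641 0.012     ] [ 0.66174196 -0.10747939  0.012     ] 0.23163955037349257 106.05413358964364
[0.261 0.257 0.257 0.258 0.257 0.259 0.257 0.258 0.259 0.257 0.257 0.258
 0.258 0.258 0.258 0.258 0.259 0.257 0.258 0.258 0.258 0.257 0.    0.261
 0.26 ]
```

{"api": "arm_command", "payload": {"steps": [{"translation":[2,3,40],"rotation":[0,0,0],"claw":87},{"translation":[2,3,80],"rotation":[0,0,0],"claw":87},{"translation":[2,3,105],"rotation":[0,0,0],"claw":75},{"translation":[2,3,118],"rotation":[0,0,0],"claw":60},{"translation":[2,3,118],"rotation":[0,0,0],"claw":52}]}}

```text
clock: 2.15
tool_pos: [0.5527, 0.046, 0.107]
orientation: [179.9, 0.2, 5.1]
force: [0.6, 0.0, 0.1]
opening: 0.0683
gripper_force: 0.0
```

{"api": "arm_command", "payload": {"steps": [{"translation":[0,0,0],"rotation":[0,0,0],"claw":48},{"translation":[0,0,0],"rotation":[0,0,0],"claw":44},{"translation":[0,0,0],"rotation":[0,0,0],"claw":30},{"translation":[0,0,0],"rotation":[0,0,0],"claw":30},{"translation":[0,0,0],"rotation":[0,0,0],"claw":30}]}}

```text
clock: 2.65
tool_pos: [0.5549, 0.0448, 0.1102]
orientation: [179.9, -0.1, 5.2]
force: [3.7, -8.3, 0.5]
opening: 0.0452
gripper_force: 30.0
```

{"api": "arm_command", "payload": {"steps": [{"translation":[0,1,0],"rotation":[0,0,0],"claw":30},{"translation":[0,1,0],"rotation":[0,0,1.5],"claw":30},{"translation":[0,1,0],"rotation":[0,0,3],"claw":30},{"translation":[0,1,0],"rotation":[0,0,4.5],"claw":30},{"translation":[0,1,0],"rotation":[0,0,6],"claw":30}]}}

```text
clock: 3.15
tool_pos: [0.5546, 0.0433, 0.1101]
orientation: [179.9, -0.1, -25.1]
force: [3.0, -12.4, 1.4]
opening: 0.0456
gripper_force: 30.0
```

Run:
```python
from h import *
o=ctrl.get_obs(); print({k:np.round(v,3) for k,v in o.items() if k in('clock','joint_pos','tool_pos','orientation','force','moment','opening','gripper_force')})
```

```text
{'clock': np.float64(3.15), 'joint_pos': array([ 24.747,  15.459, -23.43 ,   0.196, -51.083,  40.011]), 'tool_pos': array([0.555, 0.043, 0.11 ]), 'orientation': array([ 1.79923e+02, -1.34000e-01, -2.51190e+01]), 'force': array([  3.048, -12.372,   1.363]), 'moment': array([-4.449, -1.004,  0.257]), 'gripper_force': np.float64(29.988), 'opening': np.float64(0.046)}
```

{"api": "arm_command", "payload": {"steps": [{"translation":[-0.4,-0.9,0],"rotation":[0,0,1.5],"claw":30},{"translation":[-0.4,-0.9,0],"rotation":[0,0,3],"claw":30},{"translation":[-0.4,-0.9,0],"rotation":[0,0,4.5],"claw":30},{"translation":[-0.4,-0.9,0],"rotation":[0,0,6],"claw":30},{"translation":[-0.4,-0.9,0],"rotation":[0,0,7.5],"claw":30}]}}

```text
clock: 3.65
tool_pos: [0.5533, 0.0422, 0.1099]
orientation: [179.8, -0.2, -62.6]
force: [0.0, -20.3, 4.8]
opening: 0.0455
gripper_force: 30.0
```

{"api": "arm_command", "payload": {"steps": [{"translation":[0,0,0],"rotation":[0,0,1],"claw":30},{"translation":[0,0,0],"rotation":[0,0,1.7],"claw":30},{"translation":[0,0,0],"rotation":[0,0,1.7],"claw":30}]}}

```text
clock: 3.95
tool_pos: [0.5529, 0.042, 0.1098]
orientation: [179.8, -0.2, -71.0]
force: [0.0, -19.8, 3.0]
opening: 0.0456
gripper_force: 30.0
```

Run:
```python
from h import *
o=ctrl.get_obs(); print({k:np.round(v,3) for k,v in o.items() if k in('clock','joint_pos','tool_pos','orientation','force','moment','opening','gripper_force')})
p,d=save("side","d1")
a=np.hstack([cv2.resize(np.load('pics/d0.npz')['p'][165:235,255:315],None,fx=6,fy=6,interpolation=2),cv2.resize(p[165:235,255:315],None,fx=6,fy=6,interpolation=2)])
cv2.imwrite('pics/d1c.png',a[:,:,::-1])
```

```text
{'clock': np.float64(3.95), 'joint_pos': array([ 24.744,  15.447, -23.533,   0.288, -51.253,  -5.923]), 'tool_pos': array([0.553, 0.042, 0.11 ]), 'orientation': array([179.792,  -0.247, -70.998]), 'force': array([ 2.0000e-03, -1.9765e+01,  3.0200e+00]), 'moment': array([-7.373, -0.229, -0.228]), 'gripper_force': np.float64(29.995), 'opening': np.float64(0.046)}
```

View pics/d1c.png

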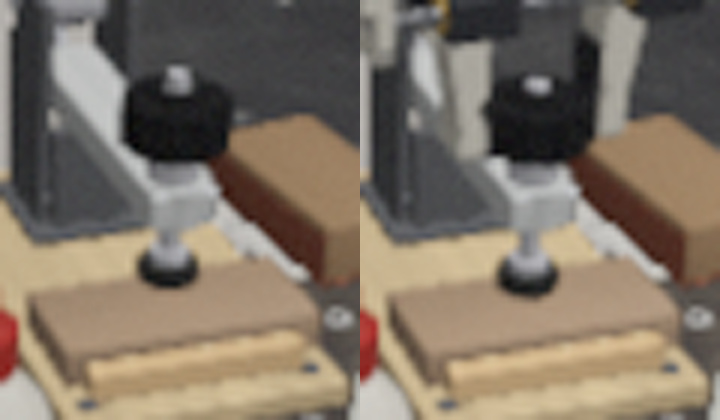

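The right crop shows the foot about 1.5 px lower, roughly 4 mm, so the knob turned without slipping. Next I release, rise, and test the bite with the lever.

{"api": "arm_command", "payload": {"steps": [{"translation":[0,0,0],"rotation":[0,0,0],"claw":60},{"translation":[0,0,0],"rotation":[0,0,0],"claw":80},{"translation":[0,0,-10],"rotation":[0,0,0],"claw":80},{"translation":[0,0,-50],"rotation":[0,0,0.6],"claw":60},{"translation":[0,0,-100],"rotation":[0,0,0.6],"claw":0}]}}

```text
clock: 4.5
tool_pos: [0.5528, 0.0463, 0.2089]
orientation: [179.8, -0.0, -73.9]
force: [2.1, 0.3, 0.2]
opening: 0.0581
gripper_force: 0.0
```

```bash
cat >> h.py <<'E'
O=np.array([.575,-.0284]); Y=np.array([-.276,.961]); X=np.array([.961,.276])
def tgt(y,z,x=0.,o=None):  # y,z mm rel. pivot -> tool delta mm
    o=o or ctrl.get_obs(); w=np.r_[O+Y*(y-68)/1000+X*x/1000,.121+z/1000]
    Rm=R.from_euler('xyz',o["orientation"],degrees=True).as_matrix()
    return (Rm.T@(w-o["tool_pos"])*1000).round(1)
def rel(o=None):
    o=o or ctrl.get_obs(); p=np.array(o["tool_pos"]); q=p[:2]-O; return np.round([q@X*1000,q@Y*1000+68,(p[2]-.121)*1000],1)
E
python3 - <<'E'
from h import *
o=ctrl.get_obs(); print(o['clock'],o['tool_pos'].round(4),o['orientation'].round(2),o['force'].round(2),o['opening'])
print(rel(o),tgt(15,90,0,o),tgt(15,72,0,o))
p,d=save("wrist","w2"); np.save('pics/w2o.npy',np.r_[o['tool_pos'],o['orientation']]); cv2.imwrite('pics/w2.png',cv2.resize(p,(768,576))[:,:,::-1])
E
```

```text
4.5 [0.5528 0.0463 0.2089] [179.8   -0.   -73.92] [2.13 0.32 0.17] 0.05807959181581515
[ -0.7 145.9  87.9] [130.9  -0.6  -2.1] [130.9  -0.6  15.9]
```

View pics/w2.png

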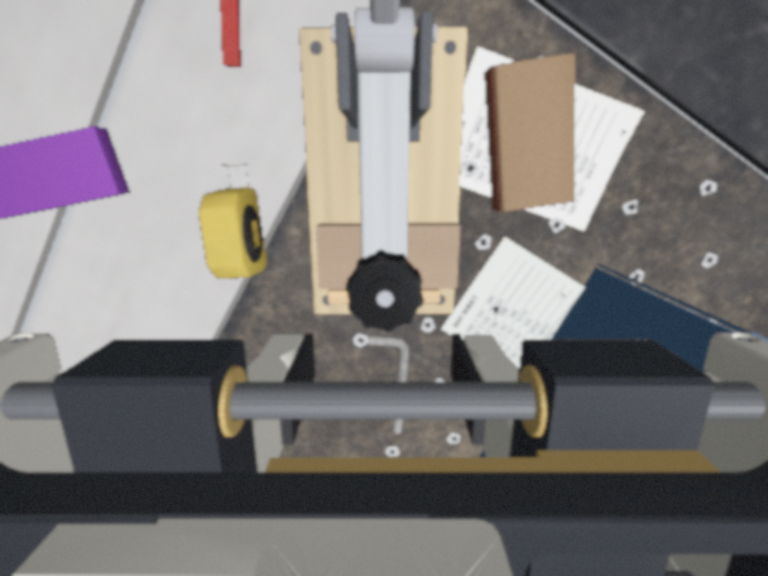

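The wrist view shows the clamp axis straight up the picture at column ~385. The knob is at (385,290) with the stud now nearly flush, the lever root is at (385,10), and the board and other things are undisturbed. Moving to just behind the lever with shut fingers.

{"api": "arm_command", "payload": {"steps": [{"translation":[45,0,-2],"rotation":[0,0,0],"claw":0},{"translation":[90,0,-2],"rotation":[0,0,0],"claw":0},{"translation":[125,-0.5,5],"rotation":[0,0,0],"claw":0},{"translation":[131,-0.5,16],"rotation":[0,0,0],"claw":0},{"translation":[131,-0.5,16],"rotation":[0,0,0],"claw":0}]}}

```text
clock: 5.05
tool_pos: [0.5902, -0.0802, 0.1915]
orientation: [179.9, 0.0, -74.0]
force: [-0.4, 0.4, -0.9]
opening: 0.0152
gripper_force: 0.0
```

Run:
```python
from h import *
o=ctrl.get_obs(); print(o['clock'],o['orientation'].round(2),o['force'].round(2),o['opening'],rel(o))
for a,s in((0,72),(10,72),(20,72),(30,72),(35,72),(40,72),(45,72),(50,72),(55,72),(60,72)):
    t=np.radians(80-a); print(a,tgt(-s*np.cos(t)+6*np.sin(t)+9.5,s*np.sin(t)+6*np.cos(t),0,o))
```

```text
5.05 [ 1.7989e+02  5.0000e-02 -7.3960e+01] [-0.36  0.37 -0.87] 0.01521576889663096 [ 0.3 14.  70.5]
0 [11.1  0.3 -1.4]
10 [23.5  0.3  0.8]
20 [35.3  0.3  5.1]
30 [46.2  0.3 11.5]
35 [51.2  0.3 15.3]
40 [55.8  0.3 19.6]
45 [60.1  0.3 24.3]
50 [63.9  0.3 29.3]
55 [67.2  0.3 34.6]
60 [70.1  0.3 40.2]
```

{"api": "arm_command", "payload": {"steps": [{"translation":[10,0,0],"rotation":[0,0,0],"claw":0},{"translation":[17,0,0],"rotation":[0,0,0],"claw":0},{"translation":[23.5,0,1],"rotation":[0,0,0],"claw":0},{"translation":[29.5,0,3],"rotation":[0,0,0],"claw":0},{"translation":[35,0,5],"rotation":[0,0,0],"claw":0}]}}

```text
clock: 5.55
tool_pos: [0.601, -0.1133, 0.1878]
orientation: [-179.9, -0.0, -73.8]
force: [0.1, 0.5, -0.1]
opening: 0.0003
gripper_force: 0.6
```

{"api": "arm_command", "payload": {"steps": [{"translation":[5.5,0,3],"rotation":[0,0,0],"claw":0},{"translation":[11,0,6.4],"rotation":[0,0,0],"claw":0}]}}

```text
clock: 5.75
tool_pos: [0.604, -0.1241, 0.1811]
orientation: [-180.0, -0.0, -73.8]
force: [0.8, 0.3, 1.6]
opening: 0.0005
gripper_force: 0.6
```

{"api": "arm_command", "payload": {"steps": [{"translation":[2.5,0,2],"rotation":[0,0,0],"claw":0},{"translation":[5,0,3.8],"rotation":[0,0,0],"claw":0}]}}

```text
clock: 5.95
tool_pos: [0.605, -0.1289, 0.177]
orientation: [180.0, 0.0, -73.9]
force: [-0.7, 1.4, 1.1]
opening: 0.0006
gripper_force: 0.6
```

Run:
```python
from h import *
o=ctrl.get_obs(); print(o['clock'],o['orientation'].round(2),o['force'].round(2),o['opening'],rel(o))
f=o['force']; print('F clampY',f[:2]@Y,'Fz',f[2])
p,d=save("side","d2")
cv2.imwrite('pics/d2c.png',cv2.resize(p[85:235,225:345],None,fx=4,fy=4,interpolation=2)[:,:,::-1])
```

```text
5.95 [179.98   0.   -73.86] [-0.72  1.35  1.12] 0.0005512030041443781 [  1.1 -36.9  56. ]
F clampY 1.5002689845800237 Fz 1.115267732068176
```

View pics/d2c.png

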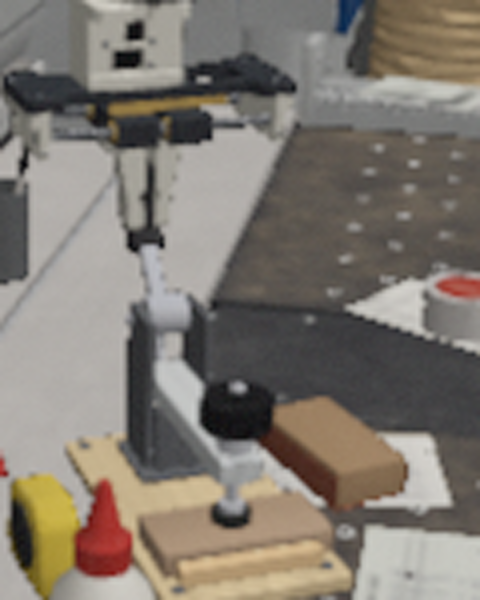

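The crop shows the finger tip on the paddle at (147,240), the foot at (232,512) just above the board, and the block, tape and bottle untouched. I'll measure the knob and foot shifts by template matching.

```bash
cat >> h.py <<'E'
def shift(f0,f1,box,k=8):
    u0,u1,v0,v1=box; g=lambda f:cv2.resize(cv2.cvtColor(np.load('pics/'+f+'.npz')['p'],cv2.COLOR_RGB2GRAY),None,fx=k,fy=k,interpolation=cv2.INTER_CUBIC)
    T=g(f0)[v0*k:v1*k,u0*k:u1*k]; m=10*k; I=g(f1)[v0*k-m:v1*k+m,u0*k-m:u1*k+m]
    r=cv2.matchTemplate(I,T,cv2.TM_CCOEFF_NORMED); _,s,_,l=cv2.minMaxLoc(r); return (l[0]-m)/k,(l[1]-m)/k,round(s,3)
E
python3 - <<'E'
from h import *
print('px/mm side',(proj("side",[.554,.044,.12])-proj("side",[.554,.044,.13]))/10,(proj("side",[.554,.044,.04])-proj("side",[.554,.044,.05]))/10)
kb=(274,296,180,193); ft=(277,290,205,214); nose=(279,292,193,203)
print('knob d0-d2',shift('d0','d2',kb),'nose',shift('d0','d2',nose))
print('foot d0-d1',shift('d0','d1',ft),'d1-d2',shift('d1','d2',ft),'d0-d2',shift('d0','d2',ft))
E
```

```text
px/mm side [[-0.01879972  0.34982651]] [[-0.01751455  0.32591204]]
knob d0-d2 (-0.25, 2.75, 0.957) nose (0.0, 2.5, 0.843)
foot d0-d1 (-0.125, 1.375, 0.987) d1-d2 (-0.25, 2.5, 0.977) d0-d2 (-0.25, 3.875, 0.968)
```

Run:
```python
from h import *
def P(y,z,x=0): return np.r_[O+Y*(y-68)/1000+X*x/1000,.121+z/1000]
c=lambda X:((proj("side",X)-(225,85))*4).round(1)
print('pivot',c(P(0,0)),'TCP now',c(ctrl.get_obs()['tool_pos']))
for a in(0,20,25,30,35,40):
    t=np.radians(80-a); print(a,'s=52',c(P(-52*np.cos(t),52*np.sin(t))),'s=92',c(P(-92*np.cos(t),92*np.sin(t))))
def L(a): p=1.4-a; return 16*np.cos(p)+np.sqrt(35**2-(16*np.sin(p))**2)-34
print([(d,round(L(np.radians(d)),2)) for d in range(0,95,5)])
for f in('d0','d2'):
    z=np.load('pics/'+f+'.npz'); print(f,pts("side",z['d'],[(285,184)]).round(4))
```

```text
pivot [[159.6 313.7]] TCP now [[143.7 223.6]]
0 s=52 [[157.3 242.5]] s=92 [[155.6 186.3]]
20 s=52 [[149.4 242.5]] s=92 [[141.6 187.9]]
25 s=52 [[147.6 243.8]] s=92 [[138.5 190.6]]
30 s=52 [[145.9 245.7]] s=92 [[135.6 194.3]]
35 s=52 [[144.4 248.1]] s=92 [[132.9 198.8]]
40 s=52 [[142.9 251. ]] s=92 [[130.5 204.1]]
[(0, np.float64(-0.03)), (5, np.float64(1.48)), (10, np.float64(3.01)), (15, np.float64(4.55)), (20, np.float64(6.08)), (25, np.float64(7.57)), (30, np.float64(9.01)), (35, np.float64(10.38)), (40, np.float64(11.66)), (45, np.float64(12.83)), (50, np.float64(13.89)), (55, np.float64(14.81)), (60, np.float64(15.58)), (65, np.float64(16.19)), (70, np.float64(16.63)), (75, np.float64(16.9)), (80, np.float64(17.0)), (85, np.float64(16.92)), (90, np.float64(16.66))]
d0 [[0.5522 0.0646 0.1329]]
d2 [[0.5509 0.0541 0.1277]]
```

The measured arm drop is 7.7 mm, so the lever is at about 25°, less than the geometry suggested. From here I use the image drop as the lever gauge and push in small steps while reading the force.

```bash
cat > m.py <<'E'
from h import *
import sys
from scipy.optimize import brentq
def L(a): p=1.4-a; return 16*np.cos(p)+np.sqrt(35**2-(16*np.sin(p))**2)-34
o=ctrl.get_obs(); fn=sys.argv[1]; save("side",fn); fs=[]
f=o['force']
for i in range(4): fs.append(ctrl.get_obs()['force'])
k=shift('d0',fn,(274,296,180,193)); n=shift('d0',fn,(279,292,193,203)); ft=shift('d1',fn,(277,290,205,214))
l=np.array([k[1]/.352,n[1]/.343,ft[1]/.326]); 
print(o['clock'],'Fy,Fz',round(f[:2]@Y,2),round(f[2],2),'drop k,n,foot',l.round(2),'a',round(np.degrees(brentq(lambda a:L(a)-min(l.mean(),16.9),0,1.4)),1),'rel',rel(o),k[2],n[2],ft[2])
E
echo ok
```

```text
ok
```

{"api": "arm_command", "payload": {"steps": [{"translation":[4,0,1],"rotation":[0,0,0],"claw":0},{"translation":[7.7,0,2.2],"rotation":[0,0,0],"claw":0},{"translation":[10,0,4],"rotation":[0,0,0],"claw":0}]}}

```text
clock: 6.3
tool_pos: [0.6077, -0.1384, 0.1732]
orientation: [180.0, 0.0, -73.8]
force: [-0.2, 1.4, 0.2]
opening: 0.0001
gripper_force: 0.5
```

```bash
python3 m.py d3
```

```text
6.3 Fy,Fz 1.4 0.18 drop k,n,foot [9.23 8.38 9.2 ] a 29.8 rel [  1.1 -46.7  52.2] 0.936 0.775 0.977
```

{"api": "arm_command", "payload": {"steps": [{"translation":[2.3,0,1.9],"rotation":[0,0,0],"claw":0},{"translation":[4.4,0,4],"rotation":[0,0,0],"claw":0}]}}

```text
clock: 6.55
tool_pos: [0.609, -0.1422, 0.1692]
orientation: [-180.0, 0.0, -73.8]
force: [-1.7, 3.5, 0.6]
opening: 0.0005
gripper_force: 1.3
```

```bash
python3 m.py d4
```

```text
6.55 Fy,Fz 3.85 0.6 drop k,n,foot [ 9.94 10.93  9.2 ] a 33.7 rel [  1.2 -50.8  48.2] 0.925 0.748 0.977
```

{"api": "arm_command", "payload": {"steps": [{"translation":[2.1,0,2.1],"rotation":[0,0,0],"claw":0},{"translation":[4,0,4.3],"rotation":[0,0,0],"claw":0}]}}

```text
clock: 6.8
tool_pos: [0.6101, -0.146, 0.1649]
orientation: [-180.0, 0.0, -73.8]
force: [-1.0, 4.2, 2.1]
opening: 0.0006
gripper_force: 2.0
```

```bash
python3 m.py d5
```

```text
6.8 Fy,Fz 4.28 2.09 drop k,n,foot [10.65 11.3   9.59] a 35.5 rel [  1.3 -54.7  43.9] 0.936 0.742 0.973
```

The force has risen from about 2 N to 4.5 N and the foot has stopped while the knob keeps sinking, so it is biting. To find the true lever angle I'll use my last picture: a composite of the scene and side views.

Run:
```python
from h import *
p,d=save("scene","s5")
def P(y,z,x=0): return np.r_[O+Y*(y-68)/1000+X*x/1000,.121+z/1000]
print('scene px/mm',(proj("scene",[.554,.044,.12])-proj("scene",[.554,.044,.13]))/10)
print('knob',shift('s0','s5',(223,241,194,211)),'nose',shift('s0','s5',(225,238,208,218)))
cc=lambda X:((proj("scene",X)-(235,185))*8).round(0)[0]
print('pivot',cc(P(0,0)),'TCP',cc(ctrl.get_obs()['tool_pos']))
for a in(0,25,30,35,40,45,50):
    t=np.radians(80-a); print(a,cc(P(-52*np.cos(t),52*np.sin(t))),cc(P(-92*np.cos(t),92*np.sin(t))))
q=np.load('pics/d5.npz')['p']
a=cv2.resize(p[175:245,235:305],None,fx=8,fy=8,interpolation=2); b=cv2.resize(q[195:235,260:284+4],None,fx=8,fy=8,interpolation=2)
im=np.zeros((560,800,3),np.uint8); im[:,:560]=a; im[:320,560:784]=b[:320]
b0=cv2.resize(np.load('pics/s0.npz')['p'][195:225,260:290],None,fx=8,fy=8,interpolation=2); im[320:560,560:800]=b0
cv2.imwrite('pics/comp.png',im[:,:,::-1])
```

```text
scene px/mm [[0.01320024 0.23779588]]
knob (0.125, 2.75, 0.965) nose (0.0, 2.5, 0.985)
pivot [294. 298.] TCP [429. 272.]
0 [318. 208.] [338. 134.]
25 [367. 248.] [426. 208.]
30 [375. 258.] [441. 225.]
35 [383. 268.] [455. 243.]
40 [390. 278.] [468. 261.]
45 [396. 288.] [479. 280.]
50 [401. 298.] [488. 299.]
```

View pics/comp.png

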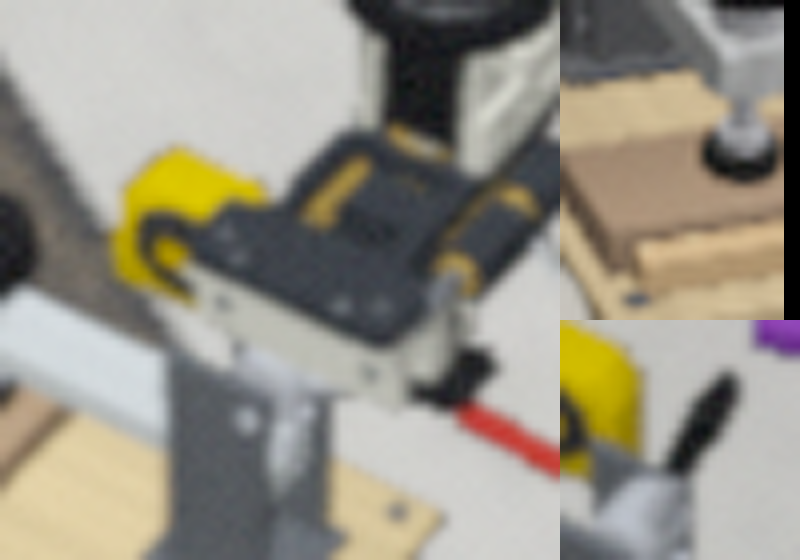

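The composite shows the paddle's black end at about (455,375), under the finger. That fits a lever angle of about 40–45°. I'll refine the arm drop from depth on the arm's flat top in both cameras.

```bash
cat > drop.py <<'E'
from h import *
def cloud(n,fn):
    z=np.load('pics/'+fn+'.npz'); vv,uu=np.mgrid[0:384,0:512]; d=z['d']; c=ctrl.calibration(n); f=K(c)
    P=cam2world(n,np.c_[((uu-c["cx"])/f*d).ravel(),((vv-c["cy"])/f*d).ravel(),d.ravel()]); ok=d.ravel()>0
    q=P[:,:2]-O; return np.c_[q@X,q@Y,P[:,2]][ok], z['p'].reshape(-1,3)[ok].astype(int)
for n,fs in(("scene",["s0","s5"]),("side",["d0","d1","d2","d3","d5"])):
    for fn in fs:
        C,p=cloud(n,fn)
        m=(abs(C[:,0])<.012)&(C[:,1]>-.01)&(C[:,1]<.045)&(C[:,2]>.06)&(C[:,2]<.115)
        b=(abs(C[:,0])<.05)&(abs(C[:,0])>.02)&(C[:,1]>.055)&(C[:,1]<.09)&(C[:,2]>.015)&(C[:,2]<.045)
        k=(C[:,0]**2+(C[:,1]-.075)**2<.02**2)&(C[:,2]>.11)&(C[:,2]<.16)
        print(n,fn,'arm',m.sum(),np.round(1000*np.r_[np.median(C[m,2]),C[m,2].mean(),C[m,2].std()],2),'board',b.sum(),np.round(1000*np.median(C[b,2]),2),'knob n',k.sum())
E
python3 drop.py
```

```text
scene s0 arm 94 [94.88 94.78  1.68] board 76 31.77 knob n 101
scene s5 arm 92 [83.76 83.91  1.93] board 77 31.47 knob n 99
side d0 arm 31 [94.59 94.5   0.66] board 148 30.72 knob n 91
side d1 arm 0 [nan nan nan] board 147 30.84 knob n 95
side d2 arm 32 [86.18 86.19  0.97] board 147 30.63 knob n 88
side d3 arm 27 [84.39 84.33  1.01] board 146 30.67 knob n 92
side d5 arm 30 [83.42 83.41  0.52] board 145 30.64 knob n 89
  return _methods._mean(a, axis=axis, dtype=dtype,
  ret = ret.dtype.type(ret / rcount)
drop.py:12: RuntimeWarning: Mean of empty slice.
  print(n,fn,'arm',m.sum(),np.round(1000*np.r_[np.median(C[m,2]),C[m,2].mean(),C[m,2].std()],2),'board',b.sum(),np.round(1000*np.median(C[b,2]),2),'knob n',k.sum())
  ret = _var(a, axis=axis, dtype=dtype, out=out, ddof=ddof,
  arrmean = um.true_divide(arrmean, div, out=arrmean,
  ret = ret.dtype.type(ret / rcount)
```

{"api": "arm_command", "payload": {"steps": [{"translation":[2,0,2.3],"rotation":[0,0,0],"claw":0},{"translation":[3.8,0,4.6],"rotation":[0,0,0],"claw":0}]}}

```text
clock: 7.1
tool_pos: [0.6112, -0.1496, 0.1605]
orientation: [-180.0, 0.0, -73.8]
force: [-1.1, 5.8, 2.3]
opening: 0.0007
gripper_force: 2.3
```

```bash
python3 m.py d6 && sed -i 's/"d2","d3","d5"\]/"d6"]/; s/\["s0","s5"\]/["s0"]/' drop.py && python3 -W ignore drop.py
```

```text
7.1 Fy,Fz 5.85 2.34 drop k,n,foot [11.01 11.3   9.59] a 36.0 rel [  1.3 -58.5  39.5] 0.934 0.736 0.975
scene s0 arm 94 [94.88 94.78  1.68] board 76 31.77 knob n 101
side d0 arm 31 [94.59 94.5   0.66] board 148 30.72 knob n 91
side d1 arm 0 [nan nan nan] board 147 30.84 knob n 95
side d6 arm 29 [82.45 82.47  0.92] board 153 30.7 knob n 88
```

{"api": "arm_command", "payload": {"steps": [{"translation":[0,0,0],"rotation":[0,0,0],"claw":0}]}}

```text
clock: 7.25
tool_pos: [0.6113, -0.1501, 0.1604]
orientation: [-180.0, -0.0, -73.8]
force: [-0.4, 1.7, 1.5]
opening: 0.0004
gripper_force: 0.8
```

{"api": "arm_command", "payload": {"steps": [{"translation":[0,0,0],"rotation":[0,0,0],"claw":0}]}}

```text
clock: 7.35
tool_pos: [0.6113, -0.1502, 0.1606]
orientation: [-180.0, -0.0, -73.8]
force: [-1.0, 1.6, -0.2]
opening: 0.0004
gripper_force: 0.7
```

The foot has stayed put since the arm dropped about 10–11 mm while the arm now sits at 12.1 mm, so the bite is near 11 mm (about 37°). I want 12.8 mm, so I'll back the knob off about 35° anticlockwise.

{"api": "arm_command", "payload": {"steps": [{"translation":[-30,0,-20],"rotation":[0,0,0],"claw":0},{"translation":[-75,0,-50],"rotation":[0,0,0],"claw":30},{"translation":[-120,0,-55],"rotation":[0,0,0],"claw":80},{"translation":[-165,1,-55],"rotation":[0,0,0],"claw":80},{"translation":[-201,1.4,-55],"rotation":[0,0,0],"claw":80}]}}

```text
clock: 7.85
tool_pos: [0.5536, 0.0443, 0.2163]
orientation: [-179.9, -0.0, -73.8]
force: [1.0, 0.6, -0.5]
opening: 0.0269
gripper_force: 0.0
```

{"api": "arm_command", "payload": {"steps": [{"translation":[0,0,0],"rotation":[0,0,0],"claw":80},{"translation":[0,0,0],"rotation":[0,0,0],"claw":80},{"translation":[0,0,0],"rotation":[0,0,0],"claw":80}]}}

```text
clock: 8.15
tool_pos: [0.5542, 0.0421, 0.2155]
orientation: [-180.0, -0.0, -73.9]
force: [-0.7, -0.3, -0.4]
opening: 0.0509
gripper_force: 0.0
```

```bash
python3 -W ignore - <<'E'
from h import *
o=ctrl.get_obs(); print(o['clock'],o['tool_pos'].round(4),o['orientation'].round(2),o['force'].round(2),o['opening'],o['joint_pos'].round(1))
Rm=R.from_euler('xyz',o["orientation"],degrees=True).as_matrix(); print('delta',(Rm.T@(np.array([.5538,.0425,.097])-o['tool_pos'])*1000).round(1))
save("side","d7"); save("scene","s7")
E
sed -i 's/\["s0"\]/["s0","s7"]/; s/"d6"/"d7"/' drop.py; python3 -W ignore drop.py
```

```text
8.15 [0.5542 0.0421 0.2155] [-1.7999e+02 -3.0000e-02 -7.3860e+01] [-0.66 -0.35 -0.41] 0.050901961833909666 [ 24.6   9.8 -15.5   0.  -64.7  -8.4]
delta [ -0.5   0.3 118.5]
scene s0 arm 94 [94.88 94.78  1.68] board 76 31.77 knob n 101
scene s7 arm 95 [84.97 85.04  1.81] board 78 31.74 knob n 97
side d0 arm 31 [94.59 94.5   0.66] board 148 30.72 knob n 91
side d1 arm 0 [nan nan nan] board 147 30.84 knob n 95
side d7 arm 31 [83.86 83.92  0.85] board 147 30.44 knob n 89
```

{"api": "arm_command", "payload": {"steps": [{"translation":[-0.5,0.3,20],"rotation":[0,0,0],"claw":87},{"translation":[-0.5,0.3,40],"rotation":[0,0,0],"claw":87},{"translation":[-0.5,0.3,60],"rotation":[0,0,0],"claw":87},{"translation":[-0.5,0.3,95],"rotation":[0,0,0],"claw":75},{"translation":[-0.5,0.3,117],"rotation":[0,0,0],"claw":65}]}}

```text
clock: 8.75
tool_pos: [0.5528, 0.0418, 0.0963]
orientation: [179.9, -0.0, -74.0]
force: [-0.7, 0.8, -0.1]
opening: 0.076
gripper_force: 0.0
```

{"api": "arm_command", "payload": {"steps": [{"translation":[0,0,0],"rotation":[0,0,0],"claw":50},{"translation":[0,0,0],"rotation":[0,0,0],"claw":35},{"translation":[0,0,0],"rotation":[0,0,0],"claw":30},{"translation":[0,0,0],"rotation":[0,0,0],"claw":30},{"translation":[0,0,0],"rotation":[0,0,0],"claw":30}]}}

```text
clock: 9.25
tool_pos: [0.5525, 0.0426, 0.0997]
orientation: [179.9, -0.0, -73.9]
force: [-5.3, -2.4, 3.9]
opening: 0.0455
gripper_force: 30.0
```

{"api": "arm_command", "payload": {"steps": [{"translation":[0,0,0],"rotation":[0,0,-1.5],"claw":30},{"translation":[0,0,0],"rotation":[0,0,-3],"claw":30},{"translation":[0,0,0],"rotation":[0,0,-4.5],"claw":30},{"translation":[0,0,0],"rotation":[0,0,-6],"claw":30},{"translation":[0,0,0],"rotation":[0,0,-7],"claw":30}]}}

```text
clock: 9.75
tool_pos: [0.5533, 0.0431, 0.0996]
orientation: [-180.0, -0.0, -38.6]
force: [-2.4, 0.3, -0.1]
opening: 0.0451
gripper_force: 30.0
```

{"api": "arm_command", "payload": {"steps": [{"translation":[0,0,0],"rotation":[0,0,0],"claw":30},{"translation":[0,0,0],"rotation":[0,0,0],"claw":60},{"translation":[0,0,0],"rotation":[0,0,0],"claw":80},{"translation":[0,0,-10],"rotation":[0,0,0],"claw":80},{"translation":[0,0,-50],"rotation":[0,0,0],"claw":60}]}}

```text
clock: 10.25
tool_pos: [0.5512, 0.0425, 0.146]
orientation: [179.7, 0.2, -38.9]
force: [0.4, -0.2, -0.2]
opening: 0.0643
gripper_force: 0.0
```

{"api": "arm_command", "payload": {"steps": [{"translation":[0,0,-30],"rotation":[0,0,1.5],"claw":0},{"translation":[0,0,-60],"rotation":[0,0,3],"claw":0},{"translation":[0,0,-65],"rotation":[0,0,4.5],"claw":0},{"translation":[0,0,-65],"rotation":[0,0,6],"claw":0},{"translation":[0,0,-65],"rotation":[0,0,7],"claw":0}]}}

```text
clock: 10.75
tool_pos: [0.5539, 0.0433, 0.215]
orientation: [-179.9, 0.0, -74.2]
force: [-0.3, -0.1, -0.4]
opening: 0.0269
gripper_force: 0.0
```

```bash
python3 m.py d8; sed -i 's/"d7"/"d8"/' drop.py; python3 -W ignore drop.py | tail -1;  python3 - <<'E'
from h import *
o=ctrl.get_obs(); print(o['clock'],o['tool_pos'].round(4),o['orientation'].round(2),o['force'].round(2),o['opening'])
print(shift('d7','d8',(277,290,205,214)),shift('d7','d8',(274,296,184,197)))
for y,z in((0,80),(-25,66)): print(tgt(y,z,1.3,o))
E
```

```text
10.75 Fy,Fz 0.0 -0.43 drop k,n,foot [ 9.94 10.57  8.44] a 32.3 rel [ -0.5 142.8  94. ] 0.927 0.751 0.978
side d8 arm 28 [84.37 84.13  0.75] board 148 30.68 knob n 86
10.8 [0.5538 0.0432 0.2147] [-1.7991e+02  1.0000e-02 -7.4410e+01] [0.12 0.4  0.64] 0.023478134051187944
(0.0, -0.125, 0.991) (0.0, 0.125, 0.994)
[142.7  -3.   13.7]
[167.7  -3.1  27.7]
```

{"api": "arm_command", "payload": {"steps": [{"translation":[48,0,0],"rotation":[0,0,0],"claw":0},{"translation":[96,0,0],"rotation":[0,0,0],"claw":0},{"translation":[135,0,5],"rotation":[0,0,0],"claw":0},{"translation":[163,-1,25],"rotation":[0,0,0],"claw":0},{"translation":[175,-1,36],"rotation":[0,0,0],"claw":0}]}}

```text
clock: 11.3
tool_pos: [0.6032, -0.1269, 0.1765]
orientation: [180.0, 0.0, -73.9]
force: [-0.3, -0.1, -0.5]
opening: 0.0003
gripper_force: 0.0
```

{"api": "arm_command", "payload": {"steps": [{"translation":[0,0,0],"rotation":[0,0,0],"claw":0},{"translation":[8,0,3],"rotation":[0,0,0],"claw":0},{"translation":[15,0,7],"rotation":[0,0,0],"claw":0}]}}

```text
clock: 11.6
tool_pos: [0.6081, -0.1386, 0.1715]
orientation: [-179.9, -0.0, -73.7]
force: [0.1, -0.1, 1.4]
opening: 0.0002
gripper_force: 0.0
```

```bash
python3 m.py d9; sed -i 's/"d8"/"d9"/' drop.py; python3 -W ignore drop.py | tail -1
```

```text
11.6 Fy,Fz -0.08 1.39 drop k,n,foot [ 9.94 10.93  8.44] a 32.7 rel [  1.4 -47.   50.5] 0.925 0.749 0.978
side d9 arm 28 [83.57 83.62  0.66] board 149 30.63 knob n 86
```

{"api": "arm_command", "payload": {"steps": [{"translation":[3.8,0,3.2],"rotation":[0,0,0],"claw":0},{"translation":[7.5,0,6.5],"rotation":[0,0,0],"claw":0}]}}

```text
clock: 11.85
tool_pos: [0.6097, -0.1458, 0.1642]
orientation: [-180.0, 0.0, -73.8]
force: [-0.6, 2.7, 0.9]
opening: 0.0003
gripper_force: 0.6
```

```bash
python3 m.py d10; sed -i 's/"d9"/"d10"/' drop.py; python3 -W ignore drop.py | tail -1
```

```text
11.85 Fy,Fz 2.81 0.87 drop k,n,foot [11.01 11.3   9.2 ] a 35.5 rel [  0.9 -54.4  43.2] 0.932 0.738 0.977
side d10 arm 27 [82.26 82.27  0.78] board 146 30.76 knob n 88
```

{"api": "arm_command", "payload": {"steps": [{"translation":[2,0,2.3],"rotation":[0,0,0],"claw":0},{"translation":[3.8,0,4.6],"rotation":[0,0,0],"claw":0}]}}

```text
clock: 12.1
tool_pos: [0.6105, -0.1496, 0.1593]
orientation: [-180.0, 0.0, -73.8]
force: [0.3, 2.3, 3.0]
opening: 0.0006
gripper_force: 1.1
```

```bash
python3 m.py d11; sed -i 's/"d10"/"d11"/' drop.py; python3 -W ignore drop.py | tail -1
```

```text
12.1 Fy,Fz 2.11 2.99 drop k,n,foot [11.36 11.3   9.59] a 36.4 rel [  0.7 -58.3  38.3] 0.924 0.73 0.976
side d11 arm 29 [82.09 82.05  0.65] board 143 30.56 knob n 86
```

{"api": "arm_command", "payload": {"steps": [{"translation":[1.6,0,2.3],"rotation":[0,0,0],"claw":0},{"translation":[3.2,0,4.6],"rotation":[0,0,0],"claw":0}]}}

```text
clock: 12.35
tool_pos: [0.6115, -0.1528, 0.1547]
orientation: [-180.0, 0.0, -73.8]
force: [-0.5, 2.6, 1.9]
opening: 0.0004
gripper_force: 1.4
```

```bash
python3 m.py d12; sed -i 's/"d11"/"d12"/' drop.py; python3 -W ignore drop.py | tail -1
```

```text
12.35 Fy,Fz 2.64 1.88 drop k,n,foot [11.72 11.66  9.59] a 37.3 rel [  0.7 -61.6  33.7] 0.916 0.726 0.976
side d12 arm 29 [81.5  81.4   0.88] board 149 30.64 knob n 88
```

Bite now starts at an arm drop of about 12.4–12.8 mm, which is half-way. Flipping the lever home.

{"api": "arm_command", "payload": {"steps": [{"translation":[3,0,4.5],"rotation":[0,0,0],"claw":0},{"translation":[5,0,9],"rotation":[0,0,0],"claw":0},{"translation":[6.5,0,13.5],"rotation":[0,0,0],"claw":0},{"translation":[8,0,18],"rotation":[0,0,0],"claw":0},{"translation":[9,0,22],"rotation":[0,0,0],"claw":0}]}}

```text
clock: 12.9
tool_pos: [0.6139, -0.1619, 0.1323]
orientation: [180.0, -0.0, -73.8]
force: [0.0, 2.0, 2.6]
opening: 0.0004
gripper_force: 1.0
```

{"api": "arm_command", "payload": {"steps": [{"translation":[0.5,0,4],"rotation":[0,0,0],"claw":0},{"translation":[0.5,0,8],"rotation":[0,0,0],"claw":0},{"translation":[0.5,0,11],"rotation":[0,0,0],"claw":0},{"translation":[0.5,0,13],"rotation":[0,0,0],"claw":0},{"translation":[0.5,0,13],"rotation":[0,0,0],"claw":0}]}}

```text
clock: 13.4
tool_pos: [0.6136, -0.1621, 0.1192]
orientation: [179.9, 0.0, -73.9]
force: [0.0, -0.2, -0.6]
opening: 0.0005
gripper_force: 0.0
```

```bash
python3 m.py d13; sed -i 's/"d12"/"d13"/' drop.py; python3 -W ignore drop.py | tail -1
```

```text
13.4 Fy,Fz -0.24 -0.65 drop k,n,foot [13.14 12.39  9.97] a 40.7 rel [  0.1 -71.1  -1.8] 0.911 0.737 0.973
side d13 arm 28 [80.51 80.53  1.09] board 148 30.64 knob n 87
```

{"api": "arm_command", "payload": {"steps": [{"translation":[0,0,2],"rotation":[0,0,0],"claw":0},{"translation":[0,0,4],"rotation":[0,0,0],"claw":0}]}}

```text
clock: 13.65
tool_pos: [0.6143, -0.1621, 0.1169]
orientation: [-180.0, -0.0, -73.8]
force: [-5.2, 4.0, 18.5]
opening: 0.0002
gripper_force: 9.0
```

{"api": "arm_command", "payload": {"steps": [{"translation":[0,0,2],"rotation":[0,0,0],"claw":0},{"translation":[0,0,4],"rotation":[0,0,0],"claw":0}]}}

```text
clock: 13.85
tool_pos: [0.6146, -0.1621, 0.1164]
orientation: [-179.9, -0.1, -73.7]
force: [-15.4, 9.2, 42.9]
opening: 0.0006
gripper_force: 20.2
```

The lever met its hard stop at z ≈ 0.1165, where home is predicted. Backing off.

{"api": "arm_command", "payload": {"steps": [{"translation":[0,0,-8],"rotation":[0,0,0],"claw":0},{"translation":[0,0,-40],"rotation":[0,0,0],"claw":0},{"translation":[0,0,-85],"rotation":[0,0,0],"claw":0},{"translation":[-30,0,-110],"rotation":[0,0,0],"claw":0},{"translation":[-80,0,-110],"rotation":[0,0,0],"claw":0}]}}

```text
clock: 14.35
tool_pos: [0.5941, -0.0862, 0.2259]
orientation: [-179.6, -0.1, -74.0]
force: [-0.1, 1.9, 0.1]
opening: 0.0001
gripper_force: 0.0
```

{"api": "arm_command", "payload": {"steps": [{"translation":[-45,0,-20],"rotation":[0,0,0],"claw":0},{"translation":[-90,0,-40],"rotation":[0,0,0],"claw":0},{"translation":[-120,0,-40],"rotation":[0,0,0],"claw":0},{"translation":[-120,0,-40],"rotation":[0,0,0],"claw":0}]}}

```text
clock: 14.75
tool_pos: [0.5578, 0.0332, 0.2628]
orientation: [-179.9, 0.0, -73.6]
force: [-0.8, -0.8, 0.4]
opening: 0.0004
gripper_force: 0.0
```

```bash
python3 m.py d14; python3 -W ignore - <<'E'
from h import *
save("scene","s14")
print(ctrl.get_obs()['tool_pos'])
exec(open('drop.py').read().split('for n,fs')[0])
for n,fn in(("scene","s0"),("scene","s14"),("side","d14")):
    C,p=cloud(n,fn)
    m=(abs(C[:,0])<.012)&(C[:,1]>-.01)&(C[:,1]<.045)&(C[:,2]>.06)&(C[:,2]<.115); print(fn,'arm z',np.median(C[m,2]).round(4))
    m=(abs(C[:,0])<.02)&(C[:,1]<-.118)&(C[:,1]>-.165)&(C[:,2]>.06)&(C[:,2]<.22)
    if m.sum()>3: print(fn,'paddle pts',m.sum(),'fit z vs y:',np.polyfit(C[m,1]+.068,C[m,2]-.121,1).round(3),'med z',np.median(C[m,2]).round(4),'y',np.median(C[m,1]).round(3))
    b=(abs(C[:,0])<.07)&(C[:,1]>.03)&(C[:,1]<.12)&(abs(C[:,2]-.03)<.008)&(p[:,0]<190); print(' board',b.sum(),C[b].mean(0).round(4))
E
```

```text
14.75 Fy,Fz -0.53 0.43 drop k,n,foot [13.14 12.39  9.59] a 40.2 rel [  0.4 131.9 141.8] 0.911 0.736 0.974
[0.55809594 0.03073259 0.26189038]
s0 arm z 0.0949
 board 354 [-0.0304  0.0734  0.0307]
s14 arm z 0.0812
s14 paddle pts 122 fit z vs y: [0.137 0.004] med z 0.1162 y -0.138
 board 314 [-0.0328  0.0731  0.0309]
d14 arm z 0.0802
d14 paddle pts 42 fit z vs y: [ 0.064 -0.001] med z 0.1158 y -0.134
 board 578 [-0.0002  0.084   0.0297]
```

```bash
python3 -W ignore - <<'E'
from h import *
exec(open('drop.py').read().split('for n,fs')[0])
for n,fns in(("scene",["s0","s5","s7","s14"]),("side",["d0","d7","d8","d14"])):
  for fn in fns:
    C,p=cloud(n,fn); y=C[:,1]+.068; z=C[:,2]-.121; r=np.hypot(y,z)
    m=(abs(C[:,0])<.02)&(r>.045)&(r<.1)&(z>-.03)&(y<.02)&(p.max(1)<75)
    if m.sum()<5: print(fn,'few',m.sum()); continue
    th=np.degrees(np.arctan2(z[m],-y[m])); print(fn,m.sum(),'dir median',np.median(th).round(1),np.percentile(th,[20,80]).round(1),'r',np.median(r[m]).round(3))
E
```

```text
s0 39 dir median 73.9 [72.4 75.3] r 0.088
s5 35 dir median 34.2 [32.7 35.2] r 0.083
s7 57 dir median 41.1 [39.  42.3] r 0.079
s14 76 dir median -3.4 [-5.  -1.9] r 0.07
d0 111 dir median 77.2 [75.6 78.5] r 0.073
d7 82 dir median 40.1 [38.7 41.3] r 0.07
d8 82 dir median 40.1 [38.8 42.1] r 0.07
d14 26 dir median -3.8 [-6.7 -2.5] r 0.059
```

All the measurements fit once I allow that the lever started about 7° past open. The arm drop to home is 14 mm, not 17, and the paddle's start angle was 73–77°. That makes the first knob setting bite at about 12.6 mm, right on half-way, and my back-off left it too loose at about 30 N. I'll lift the lever, return the knob by 35°, and flip again.

{"api": "arm_command", "payload": {"steps": [{"translation":[45,0,0],"rotation":[0,0,0],"claw":60},{"translation":[90,0,0],"rotation":[0,0,0],"claw":60},{"translation":[135,0,5],"rotation":[0,0,0],"claw":60},{"translation":[180,0,20],"rotation":[0,0,0],"claw":60},{"translation":[206,0,42],"rotation":[0,0,0],"claw":60}]}}

```text
clock: 15.35
tool_pos: [0.6164, -0.1722, 0.2195]
orientation: [-179.9, -0.1, -74.0]
force: [0.7, 1.1, -0.2]
opening: 0.0347
gripper_force: 0.0
```

{"api": "arm_command", "payload": {"steps": [{"translation":[0,0,0],"rotation":[0,0,0],"claw":60},{"translation":[0,0,0],"rotation":[0,0,0],"claw":60}]}}

```text
clock: 15.55
tool_pos: [0.615, -0.1698, 0.2183]
orientation: [179.8, 0.0, -74.0]
force: [0.3, 0.6, 0.6]
opening: 0.0508
gripper_force: 0.0
```

```bash
python3 -W ignore - <<'E'
from h import *
o=ctrl.get_obs(); print(o['clock'],rel(o),o['opening'],o['orientation'].round(2),o['force'].round(1)); print(tgt(-74,-28,0,o))
exec(open('drop.py').read().split('for n,fs')[0])
for n,fn in(("scene","s14"),("side","d14"),("scene","s0")):
    C,p=cloud(n,fn); m=(C[:,1]<-.11)&(C[:,1]>-.19)&(abs(C[:,0])<.03)&(C[:,2]>.08)&(C[:,2]<.14)&(p.max(1)<75)
    if m.sum()>5: print(fn,m.sum(),np.percentile(C[m],[2,50,98],axis=0).round(3).tolist())
E
```

```text
15.55 [ -0.6 -78.9  97.3] 0.05077348149857283 [ 1.7984e+02  3.0000e-02 -7.4020e+01] [0.3 0.6 0.6]
[ -4.9  -0.9 125.3]
s14 76 [[-0.015, -0.153, 0.111], [-0.006, -0.138, 0.117], [0.005, -0.122, 0.121]]
d14 26 [[-0.004, -0.144, 0.111], [0.009, -0.127, 0.116], [0.015, -0.119, 0.12]]
```

The paddle at home spans y −119 to −155, as the given pivot predicts, so the start-angle reading holds. Pinching the paddle.

{"api": "arm_command", "payload": {"steps": [{"translation":[-4,-0.5,30],"rotation":[0,0,0],"claw":60},{"translation":[-4,-0.5,65],"rotation":[0,0,0],"claw":60},{"translation":[-4,-0.5,100],"rotation":[0,0,0],"claw":60},{"translation":[-4,-0.5,122],"rotation":[0,0,0],"claw":50},{"translation":[-4,-0.5,122],"rotation":[0,0,0],"claw":40}]}}

```text
clock: 16.05
tool_pos: [0.6132, -0.1632, 0.0952]
orientation: [179.7, 0.1, -73.8]
force: [-0.6, 0.2, -0.3]
opening: 0.0493
gripper_force: 0.0
```

{"api": "arm_command", "payload": {"steps": [{"translation":[0,0,0],"rotation":[0,0,0],"claw":30},{"translation":[0,0,0],"rotation":[0,0,0],"claw":20},{"translation":[0,0,0],"rotation":[0,0,0],"claw":20},{"translation":[0,0,0],"rotation":[0,0,0],"claw":20},{"translation":[0,0,0],"rotation":[0,0,0],"claw":20}]}}

```text
clock: 16.55
tool_pos: [0.6133, -0.1647, 0.0997]
orientation: [179.9, -0.0, -73.9]
force: [-8.4, -2.1, 5.5]
opening: 0.0274
gripper_force: 30.0
```

```bash
python3 -W ignore - <<'E'
from h import *
o=ctrl.get_obs(); q=rel(o); print(o['clock'],q,o['opening'],o['gripper_force'],o['force'].round(1))
g=np.array([q[1],q[2]+19]); r=np.hypot(*g); t0=np.arctan2(g[1],-g[0]); print(r,np.degrees(t0))
for t in np.arange(0,76,5): print(t,(-( -r*np.cos(np.radians(t))-g[0])).round(1),(-(r*np.sin(np.radians(t))-g[1])).round(1))
E
```

```text
16.55 [ -0.8 -73.5 -21.3] 0.027425839220058174 29.987728893756866 [-8.4 -2.1  5.5]
73.53597758920459 -1.7923442734322665
0 0.0 -2.3
5 -0.2 -8.7
10 -1.1 -15.1
15 -2.5 -21.3
20 -4.4 -27.5
25 -6.9 -33.4
30 -9.8 -39.1
35 -13.3 -44.5
40 -17.2 -49.6
45 -21.5 -54.3
50 -26.2 -58.6
55 -31.3 -62.5
60 -36.7 -66.0
65 -42.4 -68.9
70 -48.3 -71.4
75 -54.5 -73.3
```

{"api": "arm_command", "payload": {"steps": [{"translation":[0,0,-5],"rotation":[0,0,0],"claw":20},{"translation":[-0.5,0,-12],"rotation":[0,0,0],"claw":20},{"translation":[-2,0,-19],"rotation":[0,0,0],"claw":20},{"translation":[-4,0,-26],"rotation":[0,0,0],"claw":20},{"translation":[-6.9,0,-33.4],"rotation":[0,0,0],"claw":20}]}}

```text
clock: 17.05
tool_pos: [0.6117, -0.1596, 0.1325]
orientation: [179.8, -0.1, -73.9]
force: [-3.8, -10.2, -2.2]
opening: 0.0279
gripper_force: 30.0
```

{"api": "arm_command", "payload": {"steps": [{"translation":[-3,0,-6],"rotation":[0,0,0],"claw":20},{"translation":[-6.5,0,-11],"rotation":[0,0,0],"claw":20},{"translation":[-10.3,0,-16.2],"rotation":[0,0,0],"claw":20},{"translation":[-14.5,0,-21],"rotation":[0,0,0],"claw":20},{"translation":[-19.3,0,-25.2],"rotation":[0,0,0],"claw":20}]}}

```text
clock: 17.55
tool_pos: [0.6065, -0.1419, 0.1586]
orientation: [179.9, -0.2, -73.9]
force: [-4.4, -13.8, 0.8]
opening: 0.0273
gripper_force: 30.0
```

{"api": "arm_command", "payload": {"steps": [{"translation":[-5,0,-4],"rotation":[0,0,0],"claw":20},{"translation":[-10.5,0,-7.4],"rotation":[0,0,0],"claw":20},{"translation":[-16.2,0,-10.3],"rotation":[0,0,0],"claw":20},{"translation":[-22,0,-12.8],"rotation":[0,0,0],"claw":20},{"translation":[-25,0,-13.8],"rotation":[0,0,0],"claw":20}]}}

```text
clock: 18.05
tool_pos: [0.5998, -0.1183, 0.1739]
orientation: [179.9, -0.3, -73.8]
force: [-6.7, -15.0, 8.7]
opening: 0.0277
gripper_force: 30.0
```

{"api": "arm_command", "payload": {"steps": [{"translation":[0,0,0],"rotation":[0,0,0],"claw":20}]}}

```text
clock: 18.15
tool_pos: [0.5997, -0.118, 0.174]
orientation: [179.9, -0.3, -73.8]
force: [-8.1, -12.8, 10.6]
opening: 0.0274
gripper_force: 30.0
```

{"api": "arm_command", "payload": {"steps": [{"translation":[0,0,0],"rotation":[0,0,0],"claw":50},{"translation":[0,0,0],"rotation":[0,0,0],"claw":70},{"translation":[0,0,-5],"rotation":[0,0,0],"claw":80},{"translation":[0,0,-30],"rotation":[0,0,0],"claw":80},{"translation":[0,0,-60],"rotation":[0,0,0],"claw":80}]}}

```text
clock: 18.65
tool_pos: [0.6004, -0.1143, 0.2304]
orientation: [179.9, 0.0, -73.8]
force: [-0.1, -0.5, -0.6]
opening: 0.0625
gripper_force: 0.0
```

{"api": "arm_command", "payload": {"steps": [{"translation":[-45,0,0],"rotation":[0,0,-1.4],"claw":80},{"translation":[-90,0,0],"rotation":[0,0,-2.8],"claw":80},{"translation":[-135,0,0],"rotation":[0,0,-4.2],"claw":80},{"translation":[-168,0,0],"rotation":[0,0,-5.6],"claw":80},{"translation":[-168,0,0],"rotation":[0,0,-7],"claw":80}]}}

```text
clock: 19.15
tool_pos: [0.5536, 0.0504, 0.2314]
orientation: [-179.9, -0.0, -38.3]
force: [0.6, -1.5, 0.4]
opening: 0.08
gripper_force: 0.0
```

```bash
cat > lev.py <<'E'
import sys
from h import *
exec(open('drop.py').read().split('for n,fs')[0])
tag=sys.argv[1]; save("scene","s"+tag); save("side","d"+tag)
o=ctrl.get_obs(); print(o['clock'],o['tool_pos'].round(4),o['orientation'].round(1),o['opening'].round(3))
Rm=R.from_euler('xyz',o["orientation"],degrees=True).as_matrix(); print('to knob',(Rm.T@(np.array([.5538,.0425,.109])-o['tool_pos'])*1000).round(1))
for n,fn,z0 in(("scene","s"+tag,94.88),("side","d"+tag,94.59)):
    C,p=cloud(n,fn); y=C[:,1]+.068; z=C[:,2]-.121; r=np.hypot(y,z)
    m=(abs(C[:,0])<.02)&(r>.045)&(r<.1)&(z>-.03)&(y<.02)&(p.max(1)<75)
    th=np.degrees(np.arctan2(z[m],-y[m])); a=(abs(C[:,0])<.012)&(C[:,1]>-.01)&(C[:,1]<.045)&(C[:,2]>.06)&(C[:,2]<.115)
    b=(abs(C[:,0])<.07)&(C[:,1]>.03)&(C[:,1]<.12)&(abs(C[:,2]-.03)<.008)&(p[:,0]<190)
    print(fn,m.sum(),'lever dir',np.median(th).round(1),'drop from start',a.sum(),(z0-1000*np.median(C[a,2])).round(2),'board',C[b].mean(0).round(4))
E
python3 -W ignore lev.py 15
```

```text
Traceback (most recent call last):
  File "lev.py", line 5, in <module>
    o=ctrl.get_obs(); print(o['clock'],o['tool_pos'].round(4),o['orientation'].round(1),o['opening'].round(3))
                                                                                        ^^^^^^^^^^^^^^^^^^
AttributeError: 'float' object has no attribute 'round'
```

```bash
sed -i "s/o\['opening'\].round(3)/o['opening']/" lev.py && python3 -W ignore lev.py 15
```

```text
19.35 [0.5543 0.0469 0.2306] [-180.   -0.  -39.] 0.08041730478904557
to knob [  2.4   3.8 121.6]
s15 28 lever dir 64.1 drop from start 95 3.19 board [-0.0324  0.0728  0.031 ]
d15 103 lever dir 65.7 drop from start 30 3.85 board [-0.0004  0.084   0.0296]
```

{"api": "arm_command", "payload": {"steps": [{"translation":[2.4,3.8,40],"rotation":[0,0,0],"claw":80},{"translation":[2.4,3.8,80],"rotation":[0,0,0],"claw":80},{"translation":[2.4,3.8,110],"rotation":[0,0,0],"claw":70},{"translation":[2.4,3.8,122],"rotation":[0,0,0],"claw":60},{"translation":[2.4,3.8,122],"rotation":[0,0,0],"claw":50}]}}

```text
clock: 19.85
tool_pos: [0.5529, 0.0413, 0.1069]
orientation: [179.8, 0.1, -39.0]
force: [0.4, -0.1, 0.5]
opening: 0.0615
gripper_force: 0.0
```

{"api": "arm_command", "payload": {"steps": [{"translation":[0,0,0],"rotation":[0,0,0],"claw":40},{"translation":[0,0,0],"rotation":[0,0,0],"claw":30},{"translation":[0,0,0],"rotation":[0,0,0],"claw":30},{"translation":[0,0,0],"rotation":[0,0,0],"claw":30},{"translation":[0,0,0],"rotation":[0,0,0],"claw":30}]}}

```text
clock: 20.35
tool_pos: [0.5545, 0.0423, 0.1095]
orientation: [-179.9, -0.1, -38.8]
force: [1.2, -3.8, 4.9]
opening: 0.0452
gripper_force: 30.0
```

{"api": "arm_command", "payload": {"steps": [{"translation":[0,0,0],"rotation":[0,0,1.5],"claw":30},{"translation":[0,0,0],"rotation":[0,0,3],"claw":30},{"translation":[0,0,0],"rotation":[0,0,4.5],"claw":30},{"translation":[0,0,0],"rotation":[0,0,6],"claw":30},{"translation":[0,0,0],"rotation":[0,0,6.6],"claw":30}]}}

```text
clock: 20.85
tool_pos: [0.553, 0.0412, 0.1085]
orientation: [179.9, -0.1, -72.1]
force: [-1.3, -5.1, 4.9]
opening: 0.0456
gripper_force: 30.0
```

{"api": "arm_command", "payload": {"steps": [{"translation":[0,0,0],"rotation":[0,0,0],"claw":30}]}}

```text
clock: 20.95
tool_pos: [0.553, 0.0412, 0.1085]
orientation: [179.9, -0.1, -72.0]
force: [-1.6, -6.0, 4.9]
opening: 0.0453
gripper_force: 30.0
```

{"api": "arm_command", "payload": {"steps": [{"translation":[0,0,0],"rotation":[0,0,0],"claw":60},{"translation":[0,0,0],"rotation":[0,0,0],"claw":80},{"translation":[0,0,-10],"rotation":[0,0,0],"claw":80},{"translation":[0,0,-50],"rotation":[0,0,0.4],"claw":40},{"translation":[0,0,-100],"rotation":[0,0,0.4],"claw":0}]}}

```text
clock: 21.45
tool_pos: [0.5522, 0.0421, 0.208]
orientation: [179.7, -0.0, -73.9]
force: [1.3, -0.1, 0.3]
opening: 0.058
gripper_force: 0.0
```

{"api": "arm_command", "payload": {"steps": [{"translation":[40,0,0],"rotation":[0,0,0],"claw":0},{"translation":[80,0,0],"rotation":[0,0,0],"claw":0},{"translation":[115,0,0],"rotation":[0,0,0],"claw":0},{"translation":[125,0,10],"rotation":[0,0,0],"claw":0},{"translation":[125,0,20],"rotation":[0,0,0],"claw":0}]}}

```text
clock: 21.95
tool_pos: [0.5886, -0.0789, 0.188]
orientation: [-180.0, 0.0, -74.0]
force: [-0.4, 0.3, -0.4]
opening: 0.0188
gripper_force: 0.0
```

```bash
python3 -W ignore lev.py 16
python3 - <<'E'
from h import *
o=ctrl.get_obs(); print(o['clock'],rel(o),o['opening'])
for a in(10,20,30,35,40,45,50,55,60,65,75,80):
    t=np.radians(80-a); print(a,tgt(-70*np.cos(t)+6*np.sin(t)+9.5,70*np.sin(t)+6*np.cos(t),0,o))
E
```

```text
22.05 [ 0.5871 -0.0775  0.1864] [ 1.798e+02  1.000e-01 -7.390e+01] 0.010789955545924717
to knob [-124.4   -1.5   77.6]
s16 42 lever dir 61.4 drop from start 96 4.45 board [-0.0293  0.068   0.0305]
d16 25 lever dir 61.4 drop from start 31 4.72 board [-0.0004  0.0839  0.0296]
22.05 [-1.9 17.5 65.4] 0.010789955545924717
10 [26.3 -1.9 -2.4]
20 [37.8 -1.9  1.8]
30 [48.4 -1.9  7.9]
35 [53.2 -1.9 11.6]
40 [57.7 -1.9 15.8]
45 [61.9 -1.9 20.3]
50 [65.6 -1.9 25.2]
55 [68.9 -1.9 30.3]
60 [71.7 -1.9 35.8]
65 [74.1 -1.9 41.4]
75 [77.2 -1.9 53.3]
80 [78.  -2.  59.4]
```

{"api": "arm_command", "payload": {"steps": [{"translation":[26,-2,-2],"rotation":[0,0,0],"claw":0},{"translation":[37.8,-2,1.8],"rotation":[0,0,0],"claw":0},{"translation":[43,-2,4.5],"rotation":[0,0,0],"claw":0},{"translation":[48.4,-2,7.9],"rotation":[0,0,0],"claw":0},{"translation":[53.2,-2,11.6],"rotation":[0,0,0],"claw":0}]}}

```text
clock: 22.55
tool_pos: [0.6052, -0.128, 0.1765]
orientation: [-180.0, 0.0, -73.8]
force: [1.4, -0.3, 1.4]
opening: 0.0003
gripper_force: 0.6
```

{"api": "arm_command", "payload": {"steps": [{"translation":[2.3,0,2],"rotation":[0,0,0],"claw":0},{"translation":[4.5,0,4.2],"rotation":[0,0,0],"claw":0}]}}

```text
clock: 22.75
tool_pos: [0.6063, -0.1326, 0.1721]
orientation: [-180.0, 0.0, -73.8]
force: [2.0, 0.8, 1.3]
opening: 0.0005
gripper_force: 0.6
```

{"api": "arm_command", "payload": {"steps": [{"translation":[2.2,0,2.2],"rotation":[0,0,0],"claw":0},{"translation":[4.2,0,4.5],"rotation":[0,0,0],"claw":0}]}}

```text
clock: 22.95
tool_pos: [0.6075, -0.1366, 0.1677]
orientation: [-180.0, 0.0, -73.8]
force: [0.5, 1.5, 1.3]
opening: 0.0003
gripper_force: 1.1
```

{"api": "arm_command", "payload": {"steps": [{"translation":[1.9,0,2.4],"rotation":[0,0,0],"claw":0},{"translation":[3.7,0,4.9],"rotation":[0,0,0],"claw":0}]}}

```text
clock: 23.15
tool_pos: [0.6086, -0.1402, 0.1629]
orientation: [-180.0, 0.0, -73.8]
force: [-0.0, 3.1, 2.2]
opening: 0.0005
gripper_force: 2.0
```

{"api": "arm_command", "payload": {"steps": [{"translation":[1.7,0,2.5],"rotation":[0,0,0],"claw":0},{"translation":[3.3,0,5.1],"rotation":[0,0,0],"claw":0}]}}

```text
clock: 23.35
tool_pos: [0.6095, -0.1434, 0.1579]
orientation: [-180.0, 0.0, -73.8]
force: [-0.6, 3.6, 3.3]
opening: 0.0001
gripper_force: 2.6
```

```bash
python3 -W ignore lev.py 17
python3 - <<'E'
from h import *
o=ctrl.get_obs(); print(o['clock'],rel(o),o['force'].round(1))
E
```

```text
23.45 [ 0.6095 -0.1436  0.1576] [-180.    -0.   -73.8] 0.0005180570876130384
to knob [-194.3    1.8   48.6]
s17 42 lever dir 31.0 drop from start 94 11.31 board [-0.0286  0.0653  0.0303]
d17 46 lever dir 34.2 drop from start 30 12.2 board [-0.0005  0.0837  0.0297]
23.45 [  1.4 -52.2  36.6] [-0.8  2.8  1.6]
```

Bite force starts to build at a lever angle of about 41–44°, so this setting is right. Flipping home.

{"api": "arm_command", "payload": {"steps": [{"translation":[3,0,5.5],"rotation":[0,0,0],"claw":0},{"translation":[6,0,11],"rotation":[0,0,0],"claw":0},{"translation":[9,0,17],"rotation":[0,0,0],"claw":0},{"translation":[12,0,23],"rotation":[0,0,0],"claw":0},{"translation":[15,0,29],"rotation":[0,0,0],"claw":0}]}}

```text
clock: 23.95
tool_pos: [0.6135, -0.1583, 0.1283]
orientation: [180.0, -0.0, -73.8]
force: [-1.2, 1.1, 1.0]
opening: 0.0005
gripper_force: 0.9
```

{"api": "arm_command", "payload": {"steps": [{"translation":[1,0,4],"rotation":[0,0,0],"claw":0},{"translation":[1,0,8],"rotation":[0,0,0],"claw":0},{"translation":[1,0,10],"rotation":[0,0,0],"claw":0},{"translation":[1,0,11.5],"rotation":[0,0,0],"claw":0},{"translation":[1,0,11.5],"rotation":[0,0,0],"claw":0}]}}

```text
clock: 24.45
tool_pos: [0.6136, -0.1592, 0.118]
orientation: [180.0, -0.0, -73.8]
force: [-2.4, -0.3, 4.4]
opening: 0.0004
gripper_force: 2.1
```

{"api": "arm_command", "payload": {"steps": [{"translation":[0,0,1.5],"rotation":[0,0,0],"claw":0},{"translation":[0,0,2],"rotation":[0,0,0],"claw":0}]}}

```text
clock: 24.65
tool_pos: [0.6137, -0.1592, 0.1175]
orientation: [-180.0, -0.1, -73.8]
force: [-6.2, 2.9, 17.3]
opening: 0.0005
gripper_force: 8.0
```

{"api": "arm_command", "payload": {"steps": [{"translation":[0,0,-10],"rotation":[0,0,0],"claw":0},{"translation":[0,0,-50],"rotation":[0,0,0],"claw":0},{"translation":[0,0,-95],"rotation":[0,0,0],"claw":0},{"translation":[-30,0,-120],"rotation":[0,0,0],"claw":0},{"translation":[-75,0,-120],"rotation":[0,0,0],"claw":0}]}}

```text
clock: 25.15
tool_pos: [0.5954, -0.0876, 0.24]
orientation: [-179.6, -0.1, -74.0]
force: [0.9, 1.1, -0.3]
opening: 0.0001
gripper_force: 0.0
```

{"api": "arm_command", "payload": {"steps": [{"translation":[-45,0,-10],"rotation":[0,0,0],"claw":0},{"translation":[-90,0,-20],"rotation":[0,0,0],"claw":0},{"translation":[-125,0,-20],"rotation":[0,0,0],"claw":0},{"translation":[-125,0,-20],"rotation":[0,0,0],"claw":0}]}}

```text
clock: 25.55
tool_pos: [0.5576, 0.0366, 0.2565]
orientation: [-179.9, 0.0, -73.6]
force: [0.3, -0.3, 0.7]
opening: 0.0004
gripper_force: 0.0
```

```bash
python3 -W ignore lev.py 18
python3 - <<'E'
from h import *
print('foot d14-d18',shift('d14','d18',(277,290,208,217)),'knob',shift('d14','d18',(274,296,184,197)))
for n,b in(('tape',(226,246,205,240)),('bottle',(236,266,210,280)),('block',(300,325,188,208)),('board',(262,282,212,232)),('hexkey',(290,322,235,262))): print(n,shift('d0','d18',b))
E
```

```text
25.65 [0.5581 0.0341 0.2559] [-180.    -0.   -73.7] 0.0003308178599295687
to knob [ -9.3   1.9 146.9]
s18 76 lever dir -3.7 drop from start 94 12.46 board [-0.0338  0.0732  0.031 ]
d18 26 lever dir -4.1 drop from start 34 13.3 board [-0.0006  0.0838  0.0297]
foot d14-d18 (0.0, 0.125, 0.998) knob (0.0, -0.25, 0.986)
tape (-0.125, 0.0, 0.995)
bottle (0.0, 0.0, 0.999)
block (0.0, 0.0, 0.999)
board (-0.25, 0.125, 0.704)
hexkey (0.0, 0.0, 0.998)
```

The lever is home and nothing else has moved. The arm sits about 1.1 mm higher than after the first closing, so the linkage yields under load. That weakens part of my argument about the starting lever angle. I'll check it by fitting the paddle outline in the stored scene pictures.

```bash
cat > fit.py <<'E'
from h import *
from itertools import product
def corners(th,dy,dz,s0=52,s1=92):
    t=np.radians(th); u=np.array([-np.cos(t),np.sin(t)]); n=np.array([np.sin(t),np.cos(t)]); out=[]
    for s,h,x in product((s0,s1),(-6,6),(-14,14)):
        y,z=s*u+h*n; out.append(np.r_[O+Y*(y+dy-68)/1000+X*x/1000,.121+(z+dz)/1000])
    return np.array(out)
def mask(fn,thr=55): return (np.load('pics/'+fn+'.npz')['p'].max(2)<thr)
def score(n,M,th,dy,dz,k=4):
    q=proj(n,corners(th,dy,dz)); h=cv2.convexHull(((q+.5)*k).astype(np.float32)).astype(np.int32)
    u0,v0=(q.min(0)-8).astype(int); u1,v1=(q.max(0)+8).astype(int)
    P=np.zeros((384*k,512*k),np.uint8); cv2.fillConvexPoly(P,h,1); P=cv2.resize(P.astype(np.float32),(512,384),interpolation=cv2.INTER_AREA)[v0:v1,u0:u1]
    m=M[v0:v1,u0:u1]; return np.minimum(P,m).sum()/np.maximum(P,m).sum()
if __name__=="__main__":
    for n,fs in(("scene",("s18","s14")),):
        for fn in fs:
            M=mask(fn); r=[(score(n,M,-8.8,dy,dz),dy,dz) for dy in range(-14,9,2) for dz in range(-6,7,2)]; print(fn,'home best',[(round(a,2),b,c) for a,b,c in sorted(r)[::-1][:4]])
    for n,fn in(("scene","s0"),("side","d0"),("scene","s15"),("side","d15")):
        M=mask(fn)
        for dy in(-9,-4,0,4):
            r=[(score(n,M,th,dy,dz),th,dz) for th in range(50,92,2) for dz in(-4,-2,0,2,4)]; print(fn,'dy',dy,[(round(a,2),b,c) for a,b,c in sorted(r)[::-1][:3]])
E
python3 fit.py
```

```text
s18 home best [(np.float32(0.46), 6, -6), (np.float32(0.46), 8, 0), (np.float32(0.46), 8, -2), (np.float32(0.46), 8, -4)]
s14 home best [(np.float32(0.44), 6, -6), (np.float32(0.44), 8, 0), (np.float32(0.44), 8, -2), (np.float32(0.44), 8, -4)]
s0 dy -9 [(np.float32(0.26), 80, 2), (np.float32(0.26), 80, 0), (np.float32(0.26), 80, -2)]
s0 dy -4 [(np.float32(0.29), 74, 4), (np.float32(0.28), 74, 2), (np.float32(0.28), 76, -2)]
s0 dy 0 [(np.float32(0.29), 72, 4), (np.float32(0.29), 72, 2), (np.float32(0.29), 72, 0)]
s0 dy 4 [(np.float32(0.31), 70, 4), (np.float32(0.31), 70, 0), (np.float32(0.31), 68, 4)]
d0 dy -9 [(np.float32(0.69), 78, -2), (np.float32(0.69), 78, -4), (np.float32(0.68), 76, -2)]
d0 dy -4 [(np.float32(0.69), 74, -2), (np.float32(0.69), 72, -2), (np.float32(0.69), 72, 0)]
d0 dy 0 [(np.float32(0.71), 70, 0), (np.float32(0.71), 70, -2), (np.float32(0.7), 70, 2)]
d0 dy 4 [(np.float32(0.71), 68, 0), (np.float32(0.7), 68, 2), (np.float32(0.7), 66, 2)]
s15 dy -9 [(np.float32(0.2), 68, 2), (np.float32(0.2), 68, 0), (np.float32(0.19), 68, -2)]
s15 dy -4 [(np.float32(0.22), 64, 2), (np.float32(0.22), 64, 0), (np.float32(0.21), 62, 4)]
s15 dy 0 [(np.float32(0.22), 62, 4), (np.float32(0.22), 62, 2), (np.float32(0.22), 64, -4)]
s15 dy 4 [(np.float32(0.22), 62, 2), (np.float32(0.22), 62, 0), (np.float32(0.22), 62, 4)]
d15 dy -9 [(np.float32(0.67), 64, -2), (np.float32(0.67), 68, -4), (np.float32(0.67), 64, -4)]
d15 dy -4 [(np.float32(0.67), 70, -2), (np.float32(0.67), 70, -4), (np.float32(0.67), 64, -4)]
d15 dy 0 [(np.float32(0.67), 62, -2), (np.float32(0.66), 70, -2), (np.float32(0.66), 70, 0)]
d15 dy 4 [(np.float32(0.66), 56, 2), (np.float32(0.66), 54, 2), (np.float32(0.66), 68, 0)]
```

The outline fit is coarse, but at home it favours the given pivot, and it puts the start angle at about 70–72°. That supports the current setting: bite near half-way, 50–60 N at home. Lever home, board unmoved, robot clear, so I'm handing in.

```bash
python3 -c "
from plant import ctrl
print(ctrl.close_job())"
```

```text
the job is handed in; nothing more can be done
None
```

The board is clamped and handed in at about 26 s: the lever is home on its stop, biting from about half-way, with an estimated 50–60 N (up to ~68 N if I misjudged the lever's start angle); a first closing was too loose, so I reopened the lever, tightened the knob and flipped it again, and the tape, bottle, block and hex key did not move (pencil not checked).

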